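# Check a retaining frame for squareness in the safety cabinet

### The arm

A 6-joint arm with a two-finger parallel gripper is mounted at the origin on the work surface. World frame = base frame: x ahead of the robot, y to its left, z up, the work surface at z = 0. Lengths are in m, angles in rad, forces in N, time in s.
With the tool pointing down it reaches from about 0.25 to 0.8 m from the base axis. Payload 3.9 kg.
Tool frame: the origin (TCP) lies at the very end of the fingers, on their centre line; the grasp point (between the pads) lies 19 mm behind it (r.tcp_to_grasp is the distance from the TCP to the grasp point, in m); z points along the fingers, y is the direction in which the jaws open and shut (so a half turn about z gives the same grasp; the last joint's range is limited). The gripper opens to 85 mm and grips with 20 to 120 N. Pads are 22 mm wide; open, the fingers measure 114 mm over their backs; the gripper's body (76 mm by 85 mm) begins 54 mm behind the grasp point. The pads swing forward as they close: fully open they stand 13 mm farther back than shut.
Start: joints at [-1.228, 0.26, -0.138, 1.173, 0, 1.571], TCP at [0.176, -0.494, 0.231] pointing down, gripper open.
Joint ranges: [-2.78, 2.78], [-0.83, 1.72], [-1.28, 1.37], [-1.9, 2.12], [-1.57, 1.48], [-3.14, 3.14]. Speed limits (rad/s): [2.57, 2.57, 3.14, 3.14, 3.14, 3.14].

### API

Orientations are given as a unit quaternion [x, y, z, w].
In Python, from plant import r, cams, order gives the robot as it stands. The module is installed in compiled form; this text tells all that it offers.
- The arm moves only by the tool apply_moves, never from a script. Its argument "series" is a list of rows, each a list of 2 entries, a list of its own where there are three numbers: the shift along the tool's x, y, z in mm, then the turn, a rotation vector about the tool's x, y, z in degrees. A call has 1 to 12 rows; each row is the pose to reach, as a shift and turn from the pose commanded when the call began, along the tool's axes at that moment; what a row does not reach only later rows make up. A row lasts 1/10 s, in which the tool goes at most 50 mm and 8.59 degrees, less where a joint would pass 70% of its speed; a pose out of reach is approached as far as the arm can. A call with a gripper value outside its range is refused whole. "fingers" is the closure, from -1 (fully open) to 1 (shut), set as the call begins (left out, the last holds). The fingers move at their own pace and stop on an object; "grip_force" is the grip in N (left out, the last holds). Time passes only in rows, so rows that repeat a pose let the fingers close. It gives the time, the measured TCP pose, the force and the opening at its end, in the units of the state.
- r.read_state(): the state, without advancing time (a new reading comes with each control period).
- cams.camera(name): name is "scene" or "top" or "wrist"; returns (picture, depth): 384x512x3 uint8, red, green, blue; 384x512 float32, m along the optical axis (not along the pixel's ray), 0 where there is no reading.
- cams.camera_info(name): a dict with "intrinsics" (3x3 intrinsics, pixels), "R" (3x3) and "t" (3): a world point X has camera coordinates R X + t; the wrist camera has in their place "tool_from_camera" (4x4, takes a point from camera to tool coordinates, whose origin is the TCP and whose axes are the flange's). Camera axes: x right, y down, z forward; pixel columns grow to the right and rows downward; lengths in m; the calibration is good to about 2 mm. A picture is of the moment at which its call begins: read the wrist's pose just before it. camera_info takes no time and is no camera call.
- order.hand_in(): hands the job in, once; it reports no verdict.
The state is a dict: "t": time; "joint_pos": joint angles; "joint_velocities": joint speeds; "effort": joint torques, N m; "tcp_pos": TCP position; "eef_rot": TCP orientation; "wrist_force": force on the tool from outside, world axes, zero at the start; "wrist_torque": the same for the moment, N m; "gripper_width": opening from 0.0 (shut) to 1.0 (fully open).
Only numpy, scipy, OpenCV 4.12 (cv2) and the standard library are available. Lean on these libraries where they do the work, as an engineer would, in place of code of your own. Each camera call takes 0.05 s, during which the arm holds its last target.

### The job

First clear the loose clips out of the steel frame, laying each flat in a clip compartment of its own in the white tray with its purple end towards the tray's purple-striped rim. Then check the frame with the sliding rule: lay it flat inside and draw its slide out until both ends touch the green-dotted corners, do the same on the purple-dotted corners, and compare the two lengths; if they agree, slide the frame squarely into the middle of the green bay, if they clearly differ into the red bay, always sliding it on the worktop and never lifting it. Finish with the rule laid flat, its slide shut, in the tray's long lane, and leave the other lab things where they stand.

Things in the scene. Friction and masses are not known exactly. Their poses are not given: they have to be found in the camera images.
- frame_1: Steel retaining frame lying flat on the worktop, 0.75 kg: four bars 15 mm wide and 16 mm high round an opening with sides of 140 mm (along its x) and 190 mm (along its y). Only one of frame_1 and frame_2 is there in any run; one of them is square (its diagonals equal within 2 mm), the other is racked into a parallelogram whose diagonals, corner to corner, differ by about 16 mm. Origin: centre of the opening, on the underside; z up.
- frame_1_a (a point): Inner corner of frame_1 at its +x +y side, 8 mm above its underside; a green dot marks the bar top there. The green corners a and c are diagonally opposite, as are the purple corners b and d.
- frame_1_b (a point): Inner corner of frame_1 at its +x -y side, 8 mm above its underside; a purple dot marks the bar top there. The green corners a and c are diagonally opposite, as are the purple corners b and d.
- frame_1_c (a point): Inner corner of frame_1 at its -x -y side, 8 mm above its underside; a green dot marks the bar top there. The green corners a and c are diagonally opposite, as are the purple corners b and d.
- frame_1_d (a point): Inner corner of frame_1 at its -x +y side, 8 mm above its underside; a purple dot marks the bar top there. The green corners a and c are diagonally opposite, as are the purple corners b and d.
- frame_2: Steel retaining frame lying flat on the worktop, 0.75 kg: four bars 15 mm wide and 16 mm high round an opening with sides of 140 mm (along its x) and 190 mm (along its y). Only one of frame_1 and frame_2 is there in any run; one of them is square (its diagonals equal within 2 mm), the other is racked into a parallelogram whose diagonals, corner to corner, differ by about 16 mm. Origin: centre of the opening, on the underside; z up.
- frame_2_a (a point): Inner corner of frame_2 at its +x +y side, 8 mm above its underside; a green dot marks the bar top there. The green corners a and c are diagonally opposite, as are the purple corners b and d.
- frame_2_b (a point): Inner corner of frame_2 at its +x -y side, 8 mm above its underside; a purple dot marks the bar top there. The green corners a and c are diagonally opposite, as are the purple corners b and d.
- frame_2_c (a point): Inner corner of frame_2 at its -x -y side, 8 mm above its underside; a green dot marks the bar top there. The green corners a and c are diagonally opposite, as are the purple corners b and d.
- frame_2_d (a point): Inner corner of frame_2 at its -x +y side, 8 mm above its underside; a purple dot marks the bar top there. The green corners a and c are diagonally opposite, as are the purple corners b and d.
- clip_1: Flat aluminium retaining clip, 100 mm (x) by 28 mm (y) by 6 mm thick, 60 g, with one end (+x) coloured purple; in its middle stands a blue tab to grip it by, 12 mm along x, 24 mm along y, from 5 to 31 mm high. Origin: centre of the underside. From none to two of the three clips are absent; those present start inside the frame's opening.
- clip_2: Flat aluminium retaining clip, 100 mm (x) by 28 mm (y) by 6 mm thick, 60 g, with one end (+x) coloured purple; in its middle stands a blue tab to grip it by, 12 mm along x, 24 mm along y, from 5 to 31 mm high. Origin: centre of the underside. From none to two of the three clips are absent; those present start inside the frame's opening.
- clip_3: Flat aluminium retaining clip, 100 mm (x) by 28 mm (y) by 6 mm thick, 60 g, with one end (+x) coloured purple; in its middle stands a blue tab to grip it by, 12 mm along x, 24 mm along y, from 5 to 31 mm high. Origin: centre of the underside. From none to two of the three clips are absent; those present start inside the frame's opening.
- tray: White fixed tray, 244 mm (x) by 148 mm (y), floor 3 mm thick, walls 14 mm high and 4 mm thick. A lane for the rule runs along its -y side, 44 mm wide and 236 mm long inside, centred on y = -48 mm. Beside it are four clip compartments, each 116 mm along x and 44 mm along y inside, centred at x = -60 or +60 mm and y = 0 or +48 mm. A purple stripe runs along the +x rim, and a purple mark on each compartment's floor at its +x end. Origin: centre of the underside.
- rule: Yellow sliding rule lying flat, 350 g with its slide: body 130 mm long (x), 22 mm wide, 14 mm high; a steel foot with a smooth white nylon end, which slips easily along the bars into a corner, at the -x end; a black handle to lift it by on top, 40 mm along x, 14 mm wide, up to 42 mm high, centred at x = -18 mm. With the slide shut it is 180 mm long over its two round ends (5 mm radius). Origin: centre of the body's underside. It starts in the tray's long lane.
- rule_slide (a joint): How far the rule's slide is drawn out of its +x end (m): 0 shut, 0.08 fully out; it moves with about 0.4 N and stays where it is left. The rule's overall length is 0.18 m plus this; bands 5 mm long every 10 mm, black and red by turns, come out with it. The slide is moved by an orange tab on it, 12 mm along x, 14 mm wide, 15 to 42 mm above the rule's underside, centred at x = 36 mm (rule frame) when shut and going out with the slide.
- rule_foot (a point): Centre of the rule's fixed round foot (radius 5 mm, 12 mm high), x = -85 mm, 7 mm above the rule's underside. Pressed into a corner it lies about 7 mm from the corner point.
- rule_tip (a point): Centre of the smooth white nylon tip (radius 5 mm, 12 mm high) of the slide, 7 mm above the rule's underside, at x = +85 mm when shut.
- bay_green: Bay for square (sound) frames: a green rectangle painted flush on the worktop, 196 mm (x) by 246 mm (y) over its lines, with a green disc at its centre, its origin. A frame belongs in its middle with the 190 mm sides along the bay's y, either way round. The green and red bays may change places.
- bay_red: Bay for racked (faulty) frames: a red rectangle painted flush on the worktop, 196 mm (x) by 246 mm (y) over its lines, with a red disc at its centre, its origin. A frame belongs in its middle with the 190 mm sides along the bay's y, either way round. The green and red bays may change places.
- beaker: Bystander, not part of the job: glass beaker, 85 mm high; origin at the centre of its underside.
- jar_a: Bystander, not part of the job: small green-capped jar, 55 mm high; origin at the centre of its underside.
- jar_b: Bystander, not part of the job: small green-capped jar, 55 mm high; origin at the centre of its underside.
- tip_box: Bystander, not part of the job: open blue box, 85 x 120 x 50 mm; origin at the centre of its underside.

How it is judged:
By the outcome, as a careful person would: the job done as asked, in the order asked, and still so for the second after the job is handed in, with the robot touching nothing.
Of frame_1, frame_2 only 1 to 1 are there at a start; the rules pass over those that are not, and their reading is None.
Of clip_1, clip_2, clip_3 only 1 to 3 are there at a start; the rules pass over those that are not, and their reading is None.
At some moment in a run one of clip_1, clip_2, clip_3, rule may be knocked a few centimetres aside while the robot is not near it.
Once in a run the grip may slacken for a moment while it holds something.
It also fails if it takes over 210 s, if anything falls off the work surface, if the arm or the gripper's body presses on something with over 40 N, if the wrist force passes 120 N, or if a joint passes its speed limit or range.

## Working session

There is one attempt and no reset: what is moved stays moved. The work goes in short steps, Python scripts to look and compute and a tool call to move; the robot and the scene stay as the last step left them, time stands still between calls to the robot, and variables do not carry over. Pictures are saved under pics/ and viewed, and the job is handed in when it is done.

Besides the shell and the picture viewer there is one more tool, called after "Emit:" as a command line: name --argument value ..., lists and objects as JSON in quotes. apply_moves: Moves the arm, as the interface text tells. Its arguments: {"type":"object","properties":{"series":{"type":"array","items":{"type":"array"}},"fingers":{"type":"number"},"grip_force":{"type":"number"}},"required":["series"]}

```bash
ls; mkdir -p pics; python3 - <<'E'
from plant import r,cams,order
import cv2
print(r.read_state())
for n in ["scene","top","wrist"]:
    p,d=cams.camera(n); cv2.imwrite(f"pics/{n}0.png",p[:,:,::-1]); print(n,cams.camera_info(n))
E
```

```text
pics
{'t': 0.0, 'joint_pos': array([-1.22799026e+00,  2.60672494e-01, -1.39403048e-01,  1.17270565e+00,
        8.75498397e-07,  1.57079397e+00]), 'joint_velocities': array([-0.00030648,  0.0012555 , -0.00263855, -0.0012646 , -0.00040762,
        0.001716  ]), 'effort': array([ 1.39333129e-03, -4.05675888e+01,  2.53923798e+01,  1.86178414e-02,
       -1.45691311e-04, -8.11774242e-06]), 'tcp_pos': array([ 0.17623347, -0.49379252,  0.2304581 ]), 'eef_rot': array([ 9.85345743e-01,  1.70566065e-01, -1.68841562e-04, -9.77963578e-04]), 'wrist_force': array([ 0.97512856,  0.33320028, -0.04032677]), 'wrist_torque': array([-0.02650684, -0.02152386, -0.03076817]), 'gripper_width': 1.0006664864809387}
scene {'intrinsics': array([[392.36873713,   0.        , 258.73511833],
       [  0.        , 392.36873713, 190.10046621],
       [  0.        ,   0.        ,   1.        ]]), 'R': array([[-0.63196094,  0.77465704,  0.0230616 ],
       [ 0.3873777 ,  0.3415137 , -0.85633341],
       [-0.67124056, -0.53223572, -0.51590818]]), 't': array([ 0.37384895, -0.16437805,  1.55887587])}
top {'intrinsics': a
[... 195 characters left out ...]
.02212972],
       [-0.98405427,  0.01473052, -0.17725746],
       [ 0.17685623, -0.02513571, -0.98391568]]), 't': array([-0.02212436,  0.58145005,  0.93871362])}
wrist {'intrinsics': array([[320.05565016,   0.        , 259.25207115],
       [  0.        , 320.05565016, 192.47801172],
       [  0.        ,   0.        ,   1.        ]]), 'tool_from_camera': array([[ 4.51624092e-05, -9.60742344e-01, -2.77442150e-01,
         7.07443696e-02],
       [ 9.99999901e-01,  1.65965837e-04, -4.11934532e-04,
        -1.76615455e-03],
       [ 4.41808867e-04, -2.77442104e-01,  9.60742257e-01,
        -1.43247120e-01],
       [ 0.00000000e+00,  0.00000000e+00,  0.00000000e+00,
         1.00000000e+00]])}
```

View pics/top0.png

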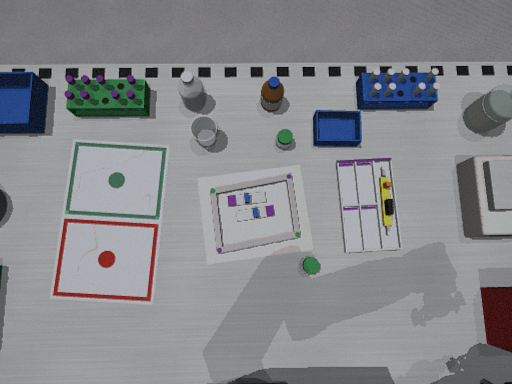

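View pics/scene0.png

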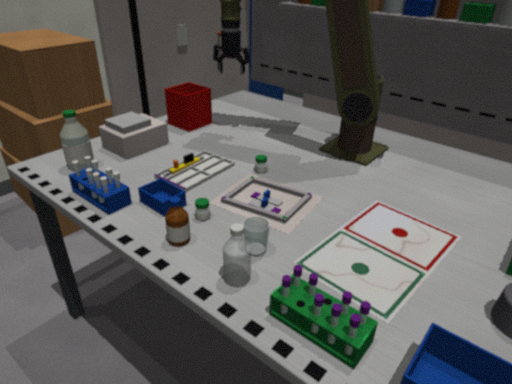

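View pics/wrist0.png

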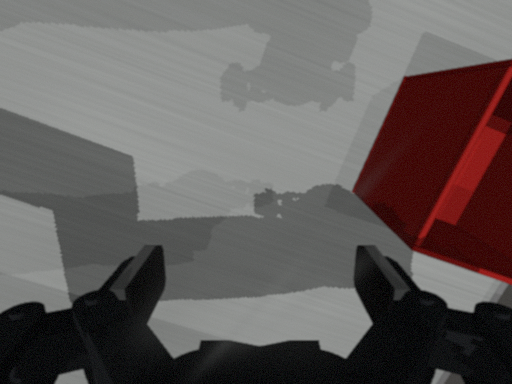

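The top view shows two clips in the frame (column 247/row 199 and 258/212), with the tray and rule to the right and the bays to the left. I'll enlarge it.

```bash
cat > h.py <<'E'
import numpy as np, cv2
from scipy.spatial.transform import Rotation as Ro
from plant import r,cams,order
def snap(n,name=None,crop=None,scale=1):
    st=r.read_state(); p,d=cams.camera(n)
    if name:
        q=p
        if crop: x0,y0,x1,y1=crop; q=p[y0:y1,x0:x1]
        q=cv2.resize(q,None,fx=scale,fy=scale,interpolation=cv2.INTER_CUBIC)
        cv2.imwrite(f"pics/{name}.png",q[:,:,::-1])
    return p,d,st
def extr(n,st=None):
    i=cams.camera_info(n); K=i["intrinsics"]
    if n!="wrist": R=i["R"].T; return K,R,-R@i["t"]
    T=i["tool_from_camera"]; Rt=Ro.from_quat(st["eef_rot"]).as_matrix()
    return K,Rt@T[:3,:3],Rt@T[:3,3]+st["tcp_pos"]
def p2w(n,uv,z,st=None):
    K,R,c=extr(n,st); uv=np.atleast_2d(np.array(uv,float))
    d=np.c_[(uv-K[:2,2])/K[0,0],np.ones(len(uv))]@R.T
    return c+d*((z-c[2])/d[:,2])[:,None]
def w2p(n,X,st=None):
    K,R,c=extr(n,st); q=(np.atleast_2d(X)-c)@R; return q[:,:2]/q[:,2:]*K[0,0]+K[:2,2]
def goal(x,y,z,yaw):
    """yaw deg: world angle of tool x axis, tool down. prints shift mm/turn deg from current measured pose"""
    st=r.read_state(); Rt=Ro.from_quat(st["eef_rot"])
    a=np.radians(yaw); Rg=Ro.from_matrix(np.array([[np.cos(a),np.sin(a),0],[np.sin(a),-np.cos(a),0],[0,0,-1]]))
    s=Rt.inv().apply(np.array([x,y,z])-st["tcp_pos"])*1000
    rv=(Rt.inv()*Rg).as_rotvec(degrees=True)
    m=Rt.as_matrix(); print("t %.2f tcp"%st["t"],st["tcp_pos"].round(4),"yaw %.2f"%np.degrees(np.arctan2(m[1,0],m[0,0])),"shift",s.round(1),"turn",rv.round(2),"F",st["wrist_force"].round(1),"w %.3f"%st["gripper_width"],"q6 %.2f"%st["joint_pos"][5])
E
python3 - <<'E'
from h import *
snap("top","t1",(180,150,410,270),3.4)
snap("top","t2",(40,130,180,310),3.3)
E
```

```text
(no output)
```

View pics/t1.png

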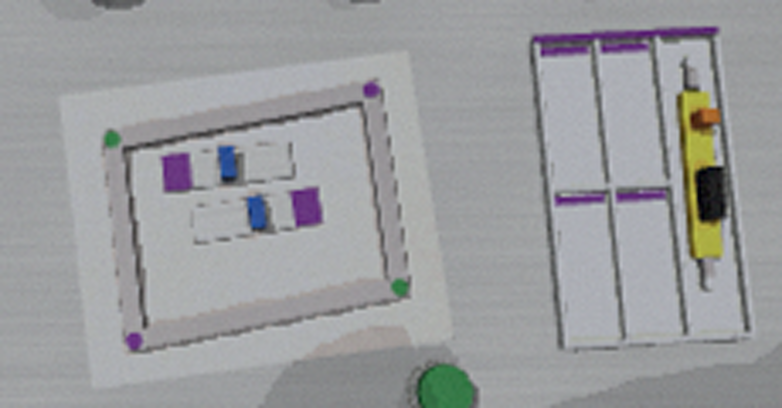

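View pics/t2.png

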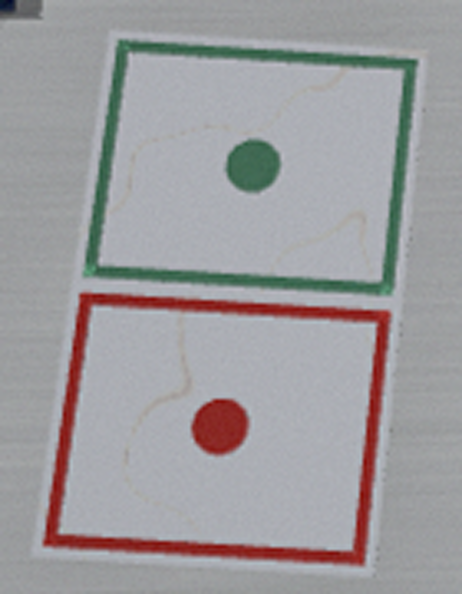

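```bash
python3 - <<'E'
from h import *
f=lambda L,z:p2w("top",np.array(L)/3.4+[180,150],z)[:,:2]
np.set_printoptions(suppress=True,precision=4)
fr=f([(112,138),(371,90),(400,287),(134,341)],.016);print("frame dots",fr,fr.mean(0))
print("edges",[np.linalg.norm(fr[i]-fr[(i+1)%4]) for i in range(4)],"diag",np.linalg.norm(fr[0]-fr[2]),np.linalg.norm(fr[1]-fr[3]))
for nm,L in [("c1",[(163,155),(165,190),(291,142),(293,178)]),("c2",[(318,187),(322,224),(193,207),(196,242)])]:
    w=f(L,.006);m=w.mean(0);e=w[:2].mean(0)-w[2:].mean(0);print(nm,m,"dir",np.degrees(np.arctan2(e[1],e[0])),np.linalg.norm(e))
t=f([(532,38),(718,30),(563,348),(750,337)],.014);e=t[:2].mean(0)-t[2:].mean(0);print("tray",t,t.mean(0),np.degrees(np.arctan2(e[1],e[0])),np.linalg.norm(e),np.linalg.norm(t[0]-t[1]))
w=f([(697,92),(708,260)],.014);e=w[0]-w[1];print("rule",w.mean(0),np.degrees(np.arctan2(e[1],e[0])),np.linalg.norm(e))
g=lambda L:p2w("top",np.array(L)/3.3+[40,130],0)[:,:2]
for nm,L in [("green",[(117,38),(418,58),(86,276),(390,294)]),("red",[(82,292),(390,311),(44,548),(364,566)])]:
    w=g(L);e=w[:2].mean(0)-w[2:].mean(0);e2=(w[0]+w[2]-w[1]-w[3])/2;print(nm,w.mean(0),np.degrees(np.arctan2(e[1],e[0])),np.linalg.norm(e),np.linalg.norm(e2),np.degrees(np.arctan2(e2[1],e2[0])))
print("discs",g([(253,166),(220,427)]))
print("jar",p2w("top",np.array([(445,390)])/3.4+[180,150],.055))
goal(.5,0,.25,0)
E
```

```text
frame dots [[ 0.5829  0.0813]
 [ 0.618  -0.121 ]
 [ 0.4642 -0.1379]
 [ 0.4273  0.0647]] [ 0.5231 -0.0282]
edges [np.float64(0.20531032547716468), np.float64(0.15470502201665365), np.float64(0.20591570549656707), np.float64(0.15650638944644643)] diag 0.24930135948347465 0.26613315068318955
c1 [ 0.561  -0.0082] dir 94.7490499874474 0.1003749308892223
c2 [ 0.5224 -0.0304] dir -82.2964361375084 0.0985508221869519
tray [[ 0.6587 -0.2504]
 [ 0.6632 -0.3996]
 [ 0.4161 -0.2606]
 [ 0.4217 -0.4046]] [ 0.5399 -0.3288] 1.8050682967855907 0.24222246557106153 0.14918309262548446
rule [ 0.547  -0.3779] -0.7730732627874596 0.13229788460100084
green [0.6187 0.3394] -4.396769810850603 0.19616082774621751 0.24454568318511233 85.48370760200244
red [0.4098 0.3555] -4.439696418057138 0.1965547010865388 0.24454226116857047 85.57444449628336
discs [[0.6175 0.3395]
 [0.4098 0.3558]]
jar [[ 0.3873 -0.1627  0.055 ]]
t 0.25 tcp [ 0.1764 -0.4941  0.2309] yaw 19.64 shift [ 470.9 -356.6  -18.7] turn [-0.06  0.01 19.64] F [ 0.2 -0.2 -0. ] w 1.000 q6 1.57
```

Emit:
apply_moves --series '[[[471, -357, 50], [0, 0, 19]], [[471, -357, 50], [0, 0, 19]], [[471, -357, 50], [0, 0, 19]], [[471, -357, 50], [0, 0, 19]], [[471, -357, 50], [0, 0, 19]], [[471, -357, 50], [0, 0, 19]], [[471, -357, 50], [0, 0, 19]], [[471, -357, 50], [0, 0, 19]], [[471, -357, 50], [0, 0, 19]], [[471, -357, 50], [0, 0, 19]], [[471, -357, 50], [0, 0, 19]], [[471, -357, 50], [0, 0, 19]]]'

```text
t: 1.45
tcp_pos: [0.5009, 0.0022, 0.1812]
eef_rot: [1.0, 0.006, 0.0, 0.0]
wrist_force: [0.8, -2.1, -0.3]
gripper_width: 1.001
```

```bash
python3 - <<'E'
from h import *
goal(.55,-.03,.15,5)
p,d,st=snap("wrist","w1"); 
for z in (.0,.016): print(w2p("wrist",[[.5829,.0813,z],[.618,-.121,z],[.4642,-.1379,z],[.4273,.0647,z]],st).round())
E
```

```text
t 1.45 tcp [0.5009 0.0022 0.1812] yaw 0.67 shift [48.7 32.7 31.2] turn [ 0.02 -0.02 -4.33] F [ 0.8 -2.1 -0.3] w 1.001 q6 3.13
[[180.  86.]
 [394.  49.]
 [392. 206.]
 [203. 236.]]
[[176.  86.]
 [402.  47.]
 [398. 211.]
 [201. 242.]]
```

View pics/w1.png

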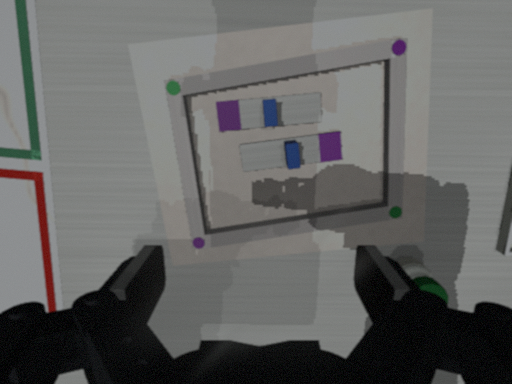

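Wrist view: frame dots match the top-camera prediction within 2–3 px. Clip 1 spans (217,117) to (320,108) with its purple end left; clip 2 spans (241,158) to (341,146) with its purple end right.

```bash
python3 - <<'E'
from h import *
st=r.read_state()
for nm,L,tab in [("c1",[(217,103),(219,131),(320,93),(321,123)],(271,106)),("c2",[(339,132),(342,160),(240,144),(242,171)],(292,147))]:
    w=p2w("wrist",L,.006,st)[:,:2];m=w.mean(0);e=w[:2].mean(0)-w[2:].mean(0);print(nm,m,"dir",np.degrees(np.arctan2(e[1],e[0])),np.linalg.norm(e),p2w("wrist",tab,.031,st))
w=p2w("wrist",[(174,88),(399,47),(395,212),(199,243)],.016,st);print(w,w.mean(0))
goal(.522,-.031,.12,8)
E
```

```text
c1 [0.56498104 0.00261391] dir 95.87772789070694 0.09919373245088119 [[0.57154851 0.00161603 0.031     ]]
c2 [ 0.52737533 -0.01975192] dir -82.3130369407771 0.09953269210907445 [[ 0.53568204 -0.0185865   0.031     ]]
[[ 0.5857488   0.09059323  0.016     ]
 [ 0.62373263 -0.11063647  0.016     ]
 [ 0.4696451  -0.12762232  0.016     ]
 [ 0.43130122  0.07287774  0.016     ]] [ 0.52760694 -0.01869696  0.016     ]
t 1.50 tcp [0.5056 0.0081 0.1807] yaw 1.00 shift [15.4 39.7 60.5] turn [-0.31 -0.3  -7.  ] F [4.6 5.6 0.1] w 1.002 q6 3.14
```

Emit:
apply_moves --series '[[[0, 39, 55], [0, 0, -7]], [[0, 39, 55], [0, 0, -7]], [[0, 39, 55], [0, 0, -7]], [[0, 39, 55], [0, 0, -7]], [[0, 39, 55], [0, 0, -7]]]' --fingers -0.2

```text
t: 2.0
tcp_pos: [0.5014, -0.0388, 0.1275]
eef_rot: [0.998, 0.067, 0.001, 0.0]
wrist_force: [-0.2, 0.6, -0.5]
gripper_width: 0.6
```

```bash
python3 - <<'E'
from h import *
goal(.522,-.029,.009,8)
p,d,st=snap("wrist","w2")
E
```

```text
t 2.00 tcp [ 0.5014 -0.0388  0.1275] yaw 7.63 shift [ 21.4  -7.  118.6] turn [ 0.01 -0.13 -0.37] F [-0.2  0.6 -0.5] w 0.600 q6 2.93
```

View pics/w2.png

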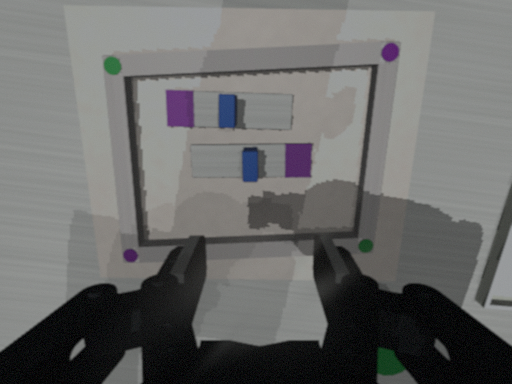

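Now settled: clip 2 spans columns 191–312 at row 160, clip 1 166–292 at row 111. Frame dots are at (112,66), (390,52), (366,246), (130,256).

```bash
python3 - <<'E'
from h import *
st=r.read_state()
for nm,L,tab in [("c1",[(166,91),(167,128),(291,94),(292,131)],(228,102)),("c2",[(312,142),(312,178),(191,143),(192,177)],(250,150))]:
    w=p2w("wrist",L,.006,st)[:,:2];m=w.mean(0);e=w[:2].mean(0)-w[2:].mean(0);print(nm,m,"dir",np.degrees(np.arctan2(e[1],e[0])),np.linalg.norm(e),p2w("wrist",tab,.031,st))
w=p2w("wrist",[(112,66),(390,52),(366,246),(130,256)],.016,st);print(w,w.mean(0))
goal(.522,-.029,.009,8)
E
```

```text
c1 [ 0.5594689  -0.00464106] dir 96.31240400790782 0.10036039770750425 [[ 0.56688367 -0.00533327  0.031     ]]
c2 [ 0.52244063 -0.02772334] dir -82.36713296231812 0.10089117833199415 [[ 0.53455015 -0.02541803  0.031     ]]
[[ 0.5808163   0.08442904  0.016     ]
 [ 0.61776799 -0.11841095  0.016     ]
 [ 0.4626426  -0.13585194  0.016     ]
 [ 0.42563804  0.06755966  0.016     ]] [ 0.52171623 -0.02556855  0.016     ]
t 2.05 tcp [ 0.5015 -0.0388  0.1276] yaw 7.64 shift [ 21.3  -7.  118.7] turn [ 0.02 -0.15 -0.36] F [ 0.   0.3 -0.2] w 0.603 q6 2.93
```

Emit:
apply_moves --series '[[[21, -7, 60], [0, 0, 0]], [[21, -7, 95], [0, 0, 0]], [[21, -7, 117], [0, 0, 0]], [[21, -7, 117], [0, 0, 0]], [[21, -7, 117], [0, 0, 0]]]'

```text
t: 2.55
tcp_pos: [0.5211, -0.029, 0.0103]
eef_rot: [0.998, 0.067, 0.001, 0.0]
wrist_force: [-1.2, -0.2, -0.6]
gripper_width: 0.599
```

Emit:
apply_moves --series '[[[0, 0, 0], [0, 0, 0]], [[0, 0, 0], [0, 0, 0]], [[0, 0, 0], [0, 0, 0]], [[0, 0, 0], [0, 0, 0]], [[0, 0, 0], [0, 0, 0]], [[0, 0, 0], [0, 0, 0]], [[0, 0, -15], [0, 0, 0]], [[0, 0, -50], [0, 0, 0]], [[0, 0, -80], [0, 0, 0]]]' --fingers 1 --grip_force 50

```text
t: 3.45
tcp_pos: [0.52, -0.0292, 0.0906]
eef_rot: [0.998, 0.067, -0.0, -0.0]
wrist_force: [-0.5, 0.4, -0.7]
gripper_width: 0.127
```

```bash
python3 - <<'E'
from h import *
goal(.60,-.33,.10,91.8)
snap("wrist","w3")
E
```

```text
t 3.45 tcp [ 0.52   -0.0292  0.0906] yaw 7.63 shift [ 39.3 308.8  -9.4] turn [-2.000e-02  1.000e-02 -8.417e+01] F [-0.5  0.4 -0.7] w 0.127 q6 2.95
```

View pics/w3.png

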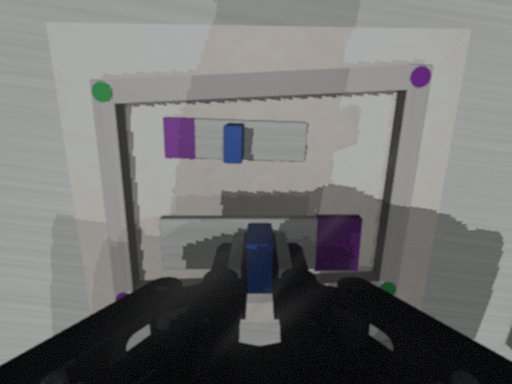

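Emit:
apply_moves --series '[[[39, 250, -40], [0, 0, -84]], [[39, 250, -40], [0, 0, -84]], [[39, 250, -40], [0, 0, -84]], [[39, 250, -40], [0, 0, -84]], [[39, 250, -40], [0, 0, -84]], [[39, 250, -40], [0, 0, -84]], [[39, 250, -40], [0, 0, -84]], [[39, 250, -40], [0, 0, -84]], [[39, 250, -40], [0, 0, -84]], [[39, 250, -40], [0, 0, -84]], [[39, 250, -40], [0, 0, -84]], [[39, 250, -40], [0, 0, -84]]]'

```text
t: 4.7
tcp_pos: [0.5922, -0.2717, 0.1294]
eef_rot: [0.698, 0.716, 0.0, 0.0]
wrist_force: [-0.2, 0.1, -1.3]
gripper_width: 0.132
```

```bash
python3 - <<'E'
from h import *
goal(.60,-.281,.014,91.8)
snap("wrist","w4")
E
```

```text
t 4.70 tcp [ 0.5922 -0.2717  0.1294] yaw 91.48 shift [ -9.4   7.5 115.4] turn [ 0.01  0.   -0.32] F [-0.2  0.1 -1.3] w 0.132 q6 1.11
```

View pics/w4.png

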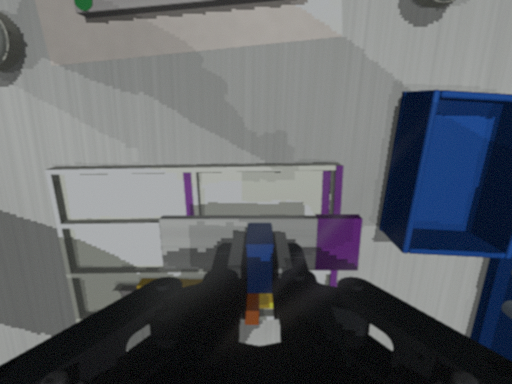

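```bash
python3 - <<'E'
from h import *
p,d,st=snap("wrist","w5",(30,150,360,290),2.4)
L=[(47,170),(341,164)]
for z in (.014,.017):
    w=p2w("wrist",L,z,st);e=w[1]-w[0];a=np.arctan2(e[1],e[0]);print(z,w,np.degrees(a),np.linalg.norm(e)); c=w.mean(0)[:2]+.074*np.array([np.sin(a),-np.cos(a)]);print("tray c",c)
def pat(u,v): return np.median(d[v-1:v+2,u-1:u+2])
for uv in [(120,190),(250,180),(120,236),(120,20)]:
    K,R,c=extr("wrist",st);z=pat(*uv);q=np.array([(uv[0]-K[0,2])/K[0,0]*z,(uv[1]-K[1,2])/K[1,1]*z,z]);print(uv,c+R@q)
E
```

```text
0.014 [[ 0.4165813  -0.25944895  0.014     ]
 [ 0.65838468 -0.2480545   0.014     ]] 2.6979413151314646 0.2420716994195377
tray c [ 0.54096621 -0.3276697 ]
0.017 [[ 0.4185943  -0.2587548   0.017     ]
 [ 0.65759297 -0.24749252  0.017     ]] 2.6979413151314637 0.23926387993190082
tray c [ 0.54157685 -0.32704164]
(120, 190) [ 0.47077652 -0.27789498  0.00418331]
(250, 180) [ 0.58380648 -0.26602394  0.00386959]
(120, 236) [ 0.46629029 -0.32181355  0.00331364]
(120, 20) [ 0.48203858 -0.14345217  0.00092247]
```

View pics/w5.png

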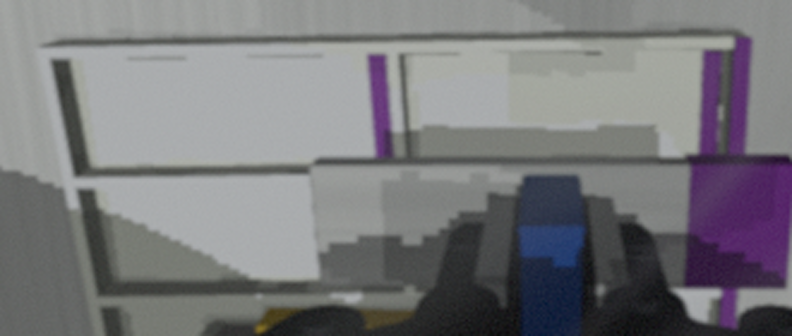

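```bash
python3 - <<'E'
from h import *
goal(.599,-.278,.0135,92.1)
E
```

```text
t 4.80 tcp [ 0.5922 -0.2717  0.1294] yaw 91.53 shift [ -6.4   6.6 115.9] turn [ 0.    0.   -0.57] F [ 0.4  0.2 -0.6] w 0.126 q6 1.11
```

Emit:
apply_moves --series '[[[-6, 7, 50], [0, 0, -0.6]], [[-6, 7, 90], [0, 0, -0.6]], [[-6, 7, 105], [0, 0, -0.6]], [[-6, 7, 113], [0, 0, -0.6]], [[-6, 7, 115], [0, 0, -0.6]], [[-6, 7, 115.5], [0, 0, -0.6]]]'

```text
t: 5.4
tcp_pos: [0.6003, -0.2779, 0.0146]
eef_rot: [0.693, 0.721, 0.0, 0.001]
wrist_force: [-0.7, -0.1, -0.7]
gripper_width: 0.128
```

Emit:
apply_moves --series '[[[0, 0, 0], [0, 0, 0]], [[0, 0, 0], [0, 0, 0]], [[0, 0, 0], [0, 0, 0]], [[0, 0, -50], [0, 0, 0]], [[0, 0, -100], [0, 0, 0]], [[0, 0, -120], [0, 0, 0]], [[0, 0, -120], [0, 0, 0]]]' --fingers -0.2

```text
t: 6.1
tcp_pos: [0.6025, -0.279, 0.1391]
eef_rot: [0.693, 0.721, 0.002, 0.005]
wrist_force: [1.8, -0.4, -0.3]
gripper_width: 0.603
```

```bash
python3 - <<'E'
from h import *
snap("wrist","w6")
snap("top","t3",(180,150,410,270),3.4)
goal(.535,-.0065,.12,185.5)
E
```

```text
t 6.20 tcp [ 0.5997 -0.2777  0.1343] yaw 92.24 shift [273.5 -54.   14.1] turn [ 2.000e-02  8.000e-02 -9.326e+01] F [-0.1 -0.9 -0.9] w 0.600 q6 1.10
```

View pics/w6.png

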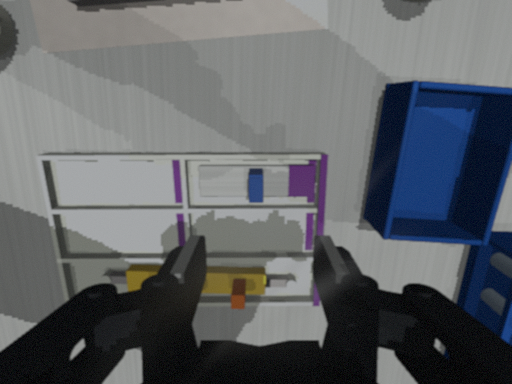

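View pics/t3.png

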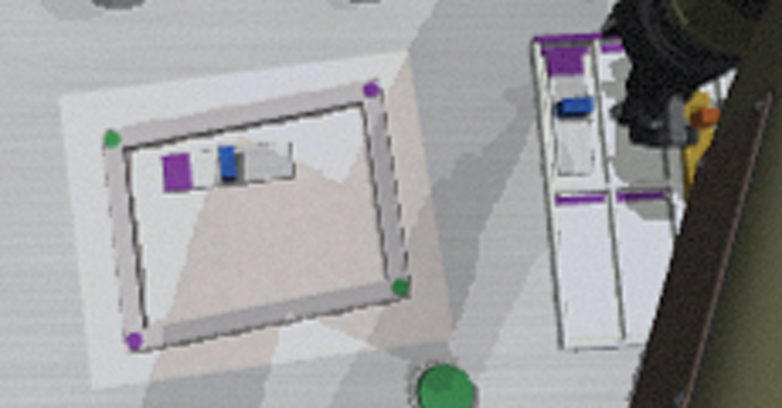

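Clip 2 lies in its compartment, purple end at the striped rim. Next is clip 1.

Emit:
apply_moves --series '[[[272, -29, 14], [0, 0, -93.3]], [[272, -29, 14], [0, 0, -93.3]], [[272, -29, 14], [0, 0, -93.3]], [[272, -29, 14], [0, 0, -93.3]], [[272, -29, 14], [0, 0, -93.3]], [[272, -29, 14], [0, 0, -93.3]], [[272, -29, 14], [0, 0, -93.3]], [[272, -29, 14], [0, 0, -93.3]], [[272, -29, 14], [0, 0, -93.3]], [[272, -29, 14], [0, 0, -93.3]], [[272, -29, 14], [0, 0, -93.3]], [[272, -29, 14], [0, 0, -93.3]]]'

```text
t: 7.4
tcp_pos: [0.5582, -0.0068, 0.1178]
eef_rot: [-0.048, 0.999, 0.0, -0.002]
wrist_force: [0.0, -0.4, 0.1]
gripper_width: 0.598
```

```bash
python3 - <<'E'
from h import *
goal(.560,-.0065,.0105,185.5)
p,d,st=snap("wrist","w7")
E
```

```text
t 7.40 tcp [ 0.5582 -0.0068  0.1178] yaw -174.47 shift [-2.200e+00  1.000e-01  1.073e+02] turn [ 0.03 -0.22  0.03] F [ 0.  -0.4  0.1] w 0.598 q6 -0.11
```

View pics/w7.png

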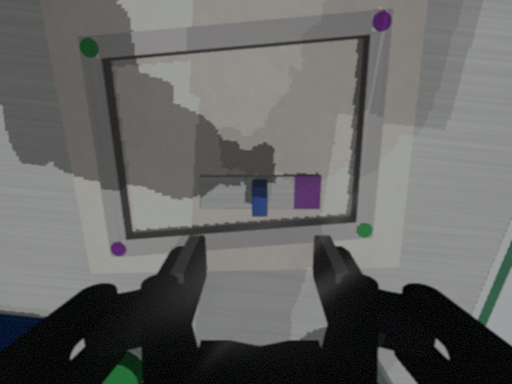

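```bash
python3 - <<'E'
from h import *
st=r.read_state()
w=p2w("wrist",[(322,175),(321,209),(200,175),(201,208)],.006,st);m=w.mean(0);e=w[:2].mean(0)-w[2:].mean(0);print(m,"dir",np.degrees(np.arctan2(e[1],e[0])),np.linalg.norm(e))
w=p2w("wrist",[(89,47),(382,20),(364,230),(118,249)],.016,st);print(w,w.mean(0))
goal(.560,-.0065,.0105,185.5)
E
```

```text
[ 0.56042856 -0.00325794  0.006     ] dir 95.13057500970403 0.1004056307479462
[[ 0.46309381 -0.13469494  0.016     ]
 [ 0.42665816  0.06792971  0.016     ]
 [ 0.58209275  0.08415756  0.016     ]
 [ 0.61839753 -0.11839575  0.016     ]] [ 0.52256056 -0.02525085  0.016     ]
t 7.45 tcp [ 0.5584 -0.0069  0.1181] yaw -174.61 shift [ -2.    0.2 107.6] turn [ 0.02 -0.2  -0.11] F [-0.6  0.2  0.2] w 0.600 q6 -0.11
```

Emit:
apply_moves --series '[[[-2, 1.5, 50], [0, 0, 0]], [[-2, 1.5, 85], [0, 0, 0]], [[-2, 1.5, 105], [0, 0, 0]], [[-2, 1.5, 107], [0, 0, 0]], [[-2, 1.5, 107], [0, 0, 0]]]'

```text
t: 7.95
tcp_pos: [0.5609, -0.0052, 0.0121]
eef_rot: [-0.048, 0.999, 0.0, -0.001]
wrist_force: [0.0, 0.4, 0.1]
gripper_width: 0.597
```

Emit:
apply_moves --series '[[[0, 0, 0], [0, 0, 0]], [[0, 0, 0], [0, 0, 0]], [[0, 0, 0], [0, 0, 0]], [[0, 0, 0], [0, 0, 0]], [[0, 0, 0], [0, 0, 0]], [[0, 0, 0], [0, 0, 0]], [[0, 0, -15], [0, 0, 0]], [[0, 0, -50], [0, 0, 0]], [[0, 0, -100], [0, 0, 0]], [[0, 0, -110], [0, 0, 0]]]' --fingers 1

```text
t: 8.95
tcp_pos: [0.5653, -0.0053, 0.1284]
eef_rot: [-0.048, 0.999, -0.0, 0.005]
wrist_force: [0.9, 0.8, 0.8]
gripper_width: 0.122
```

```bash
python3 - <<'E'
from h import *
# (-60,+48)
a=np.radians(2.2);print(np.array([.541,-.328])+np.array([[np.cos(a),-np.sin(a)],[np.sin(a),np.cos(a)]])@[-.06,.048])
goal(.479,-.282,.13,92.2)
snap("wrist","w8")
E
```

```text
[ 0.47920161 -0.28233865]
t 8.95 tcp [ 0.5653 -0.0053  0.1284] yaw -174.47 shift [ 112.5 -267.1   -2.4] turn [ 0.39  0.46 93.33] F [0.9 0.8 0.8] w 0.122 q6 -0.11
```

View pics/w8.png

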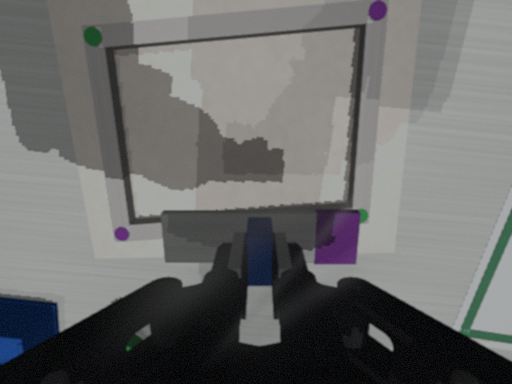

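Held straight. Now to the tray.

Emit:
apply_moves --series '[[[109, -267, -2], [0, 0, 93.3]], [[109, -267, -2], [0, 0, 93.3]], [[109, -267, -2], [0, 0, 93.3]], [[109, -267, -2], [0, 0, 93.3]], [[109, -267, -2], [0, 0, 93.3]], [[109, -267, -2], [0, 0, 93.3]], [[109, -267, -2], [0, 0, 93.3]], [[109, -267, -2], [0, 0, 93.3]], [[109, -267, -2], [0, 0, 93.3]], [[109, -267, -2], [0, 0, 93.3]], [[109, -267, -2], [0, 0, 93.3]], [[109, -267, -2], [0, 0, 93.3]]]'

```text
t: 10.2
tcp_pos: [0.478, -0.281, 0.1233]
eef_rot: [0.693, 0.721, -0.0, -0.001]
wrist_force: [0.4, -0.8, -1.2]
gripper_width: 0.126
```

```bash
python3 - <<'E'
from h import *
goal(.479,-.281,.0155,92.2)
snap("wrist","w9")
E
```

```text
t 10.20 tcp [ 0.478  -0.281   0.1233] yaw 92.25 shift [ -0.2   1.3 107.8] turn [-0.12 -0.08  0.05] F [ 0.4 -0.8 -1.2] w 0.126 q6 1.00
```

View pics/w9.png

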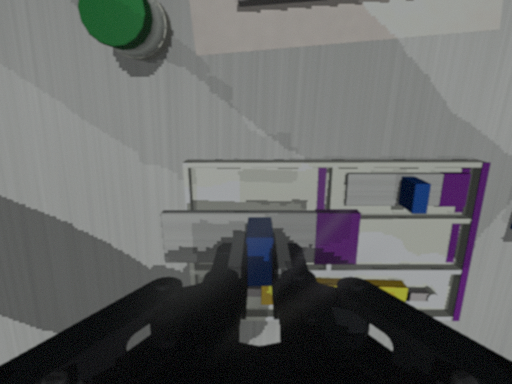

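Emit:
apply_moves --series '[[[0, 1, 50], [0, 0, 0]], [[0, 1, 85], [0, 0, 0]], [[0, 1, 100], [0, 0, 0]], [[0, 1, 106], [0, 0, 0]], [[0, 1, 108], [0, 0, 0]], [[0, 1, 108], [0, 0, 0]]]'

```text
t: 10.85
tcp_pos: [0.4793, -0.281, 0.0174]
eef_rot: [0.692, 0.722, -0.0, -0.0]
wrist_force: [-0.2, 0.1, -0.6]
gripper_width: 0.124
```

Emit:
apply_moves --series '[[[0, 0, 0], [0, 0, 0]], [[0, 0, 0], [0, 0, 0]], [[0, 0, 0], [0, 0, 0]], [[0, 0, -50], [0, 0, 0]], [[0, 0, -100], [0, 0, 0]], [[0, 0, -130], [0, 0, 0]], [[0, 0, -130], [0, 0, 0]]]' --fingers -0.2

```text
t: 11.55
tcp_pos: [0.4834, -0.2835, 0.1521]
eef_rot: [0.693, 0.721, 0.001, 0.005]
wrist_force: [0.9, -0.3, 0.5]
gripper_width: 0.598
```

```bash
python3 - <<'E'
from h import *
goal(.53,-.34,.15,92.2)
snap("wrist","w10")
E
```

```text
t 11.55 tcp [ 0.4834 -0.2835  0.1521] yaw 92.26 shift [-58.3  44.3   2.8] turn [0.5  0.32 0.06] F [ 0.9 -0.3  0.5] w 0.598 q6 1.00
```

View pics/w10.png

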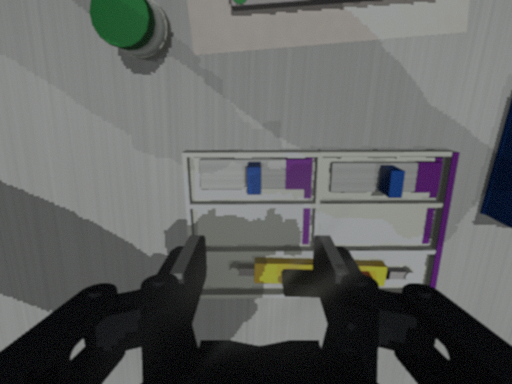

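Both clips lie in their own compartments, purple ends toward the stripe. I go over to view the rule.

Emit:
apply_moves --series '[[[-93, 75, 15], [0, 0, -88.8]], [[-93, 75, 15], [0, 0, -88.8]], [[-93, 75, 15], [0, 0, -88.8]], [[-93, 75, 15], [0, 0, -88.8]], [[-93, 75, 15], [0, 0, -88.8]], [[-93, 75, 15], [0, 0, -88.8]], [[-93, 75, 15], [0, 0, -88.8]], [[-93, 75, 15], [0, 0, -88.8]], [[-93, 75, 15], [0, 0, -88.8]], [[-93, 75, 15], [0, 0, -88.8]], [[-93, 75, 15], [0, 0, -88.8]], [[-93, 75, 15], [0, 0, -88.8]]]'

```text
t: 12.8
tcp_pos: [0.5575, -0.3708, 0.1296]
eef_rot: [-0.009, 1.0, 0.001, -0.001]
wrist_force: [-0.4, -0.5, -0.1]
gripper_width: 0.6
```

```bash
python3 - <<'E'
from h import *
goal(.528,-.378,.018,181)
snap("wrist","w11")
E
```

```text
t 12.80 tcp [ 0.5575 -0.3708  0.1296] yaw -178.96 shift [ 29.3  -6.9 111.6] turn [ 0.12 -0.17  0.04] F [-0.4 -0.5 -0.1] w 0.600 q6 -0.61
```

View pics/w11.png

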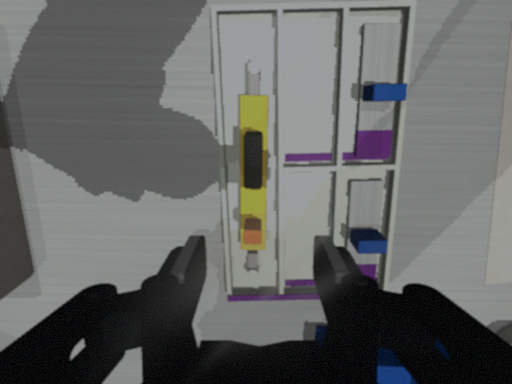

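```bash
python3 - <<'E'
from h import *
st=r.read_state()
w=p2w("wrist",[(239,249),(265,249),(239,95),(267,95)],.017,st);m=w.mean(0);e=w[:2].mean(0)-w[2:].mean(0);t=np.arctan2(e[1],e[0]);print(m,"dir",np.degrees(t),np.linalg.norm(e))
h=m[:2]-.018*np.array([np.cos(t),np.sin(t)]);print("handle",h, p2w("wrist",[(253,160)],.045,st))
goal(h[0],h[1],.021,180+np.degrees(t))
E
```

```text
[ 0.54762001 -0.37452432  0.017     ] dir 0.2912109368007392 0.12923439684221238
handle [ 0.52962025 -0.37461581] [[ 0.52832447 -0.37384869  0.045     ]]
t 12.85 tcp [ 0.5577 -0.3709  0.1299] yaw -179.02 shift [ 27.9  -3.5 109. ] turn [ 0.1  -0.14  0.69] F [ 0.1 -0.8  0.8] w 0.601 q6 -0.60
```

Emit:
apply_moves --series '[[[28, -4.5, 50], [0, 0, 0.7]], [[28, -4.5, 85], [0, 0, 0.7]], [[28, -4.5, 107], [0, 0, 0.7]], [[28, -4.5, 109], [0, 0, 0.7]], [[28, -4.5, 109], [0, 0, 0.7]]]'

```text
t: 13.35
tcp_pos: [0.5302, -0.3761, 0.0221]
eef_rot: [-0.003, 1.0, 0.0, -0.001]
wrist_force: [0.5, 0.1, 0.0]
gripper_width: 0.599
```

Emit:
apply_moves --series '[[[0, 0, 0], [0, 0, 0]], [[0, 0, 0], [0, 0, 0]], [[0, 0, 0], [0, 0, 0]], [[0, 0, 0], [0, 0, 0]], [[0, 0, 0], [0, 0, 0]], [[0, 0, 0], [0, 0, 0]], [[0, 0, -15], [0, 0, 0]], [[0, 0, -50], [0, 0, 0]], [[0, 0, -90], [0, 0, 0]], [[0, 0, -90], [0, 0, 0]], [[0, 0, -90], [0, 0, 0]]]' --fingers 1 --grip_force 80

```text
t: 14.45
tcp_pos: [0.531, -0.3768, 0.1135]
eef_rot: [-0.003, 1.0, -0.001, 0.001]
wrist_force: [-1.0, 0.2, -4.7]
gripper_width: 0.144
```

```bash
python3 - <<'E'
from h import *
snap("wrist","w12")
E
```

```text
(no output)
```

View pics/w12.png

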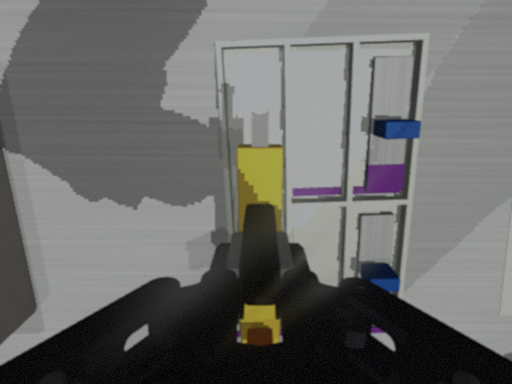

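```bash
python3 - <<'E'
from h import *
st=r.read_state()
# tool coords on plane tool z=5mm
i=cams.camera_info("wrist");T=i["tool_from_camera"];K=i["intrinsics"]
for uv,zt in [((237,147),.005),((284,147),.005),((260,112),.005),((252,114),.0065),((268,114),.0065)]:
    d=T[:3,:3]@[(uv[0]-K[0,2])/K[0,0],(uv[1]-K[1,2])/K[0,0],1];c=T[:3,3];print(uv,(c+d*(zt-c[2])/d[2])*1000)
goal(.5064,-.0583,.11,242.4)
E
```

```text
(237, 147) [49.80599066 -8.46304942  5.        ]
(284, 147) [49.80594805 13.30168182  5.        ]
(260, 112) [65.53360639  2.1766112   5.        ]
(252, 114) [64.59956403 -1.45711445  6.5       ]
(268, 114) [64.59979735  5.81944596  6.5       ]
t 14.50 tcp [ 0.5298 -0.3759  0.1119] yaw -179.66 shift [ 21.6 317.8   2.2] turn [ 9.000e-02 -5.000e-02 -6.206e+01] F [-1.2  0.1 -3.7] w 0.146 q6 -0.62
```

Emit:
apply_moves --series '[[[20, 320, 2], [0, 0, -62]], [[20, 320, 2], [0, 0, -62]], [[20, 320, 2], [0, 0, -62]], [[20, 320, 2], [0, 0, -62]], [[20, 320, 2], [0, 0, -62]], [[20, 320, 2], [0, 0, -62]], [[20, 320, 2], [0, 0, -62]], [[20, 320, 2], [0, 0, -62]], [[20, 320, 2], [0, 0, -62]], [[20, 320, 2], [0, 0, -62]], [[20, 320, 2], [0, 0, -62]], [[20, 320, 2], [0, 0, -62]]]'

```text
t: 15.7
tcp_pos: [0.5085, -0.0572, 0.1104]
eef_rot: [-0.517, 0.856, 0.0, -0.0]
wrist_force: [-1.0, -1.0, -3.4]
gripper_width: 0.145
```

```bash
python3 - <<'E'
from h import *
goal(.5077,-.0558,.04,242.4)
snap("wrist","w13")
snap("top","t4",(180,150,410,270),3.4)
E
```

```text
t 15.70 tcp [ 0.5085 -0.0572  0.1104] yaw -117.75 shift [-0.9  1.3 70.4] turn [ 0.04 -0.02 -0.15] F [-1.  -1.  -3.4] w 0.145 q6 -1.20
```

View pics/w13.png

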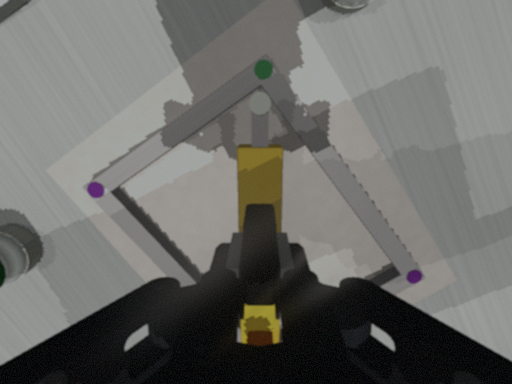

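View pics/t4.png

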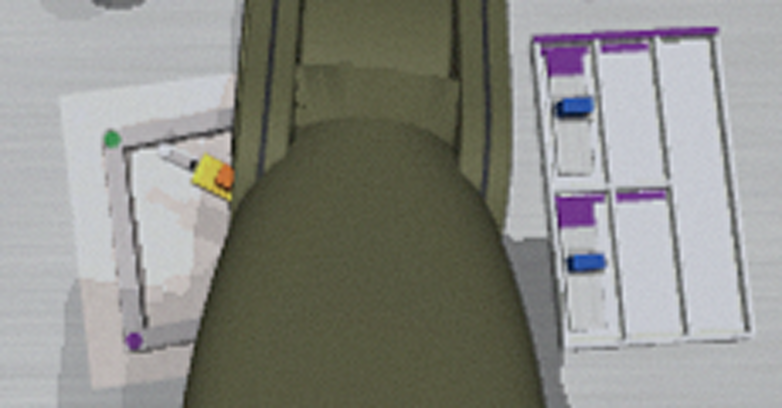

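```bash
python3 - <<'E'
from h import *
st=r.read_state();Rt=Ro.from_quat(st["eef_rot"])
w=p2w("wrist",[(263,69),(95,190),(414,277)],.016,st);print(w);print(Rt.inv().apply(w-st["tcp_pos"])*1000)
E
```

```text
[[ 0.46359354 -0.13477041  0.016     ]
 [ 0.6187866  -0.11754697  0.016     ]
 [ 0.42707583  0.0687942   0.016     ]]
[[  89.69655223    3.76954288   94.66473399]
 [   2.2365352  -125.58376312   94.63015485]
 [ -73.49433229  130.81609766   94.67332456]]
```

Emit:
apply_moves --series '[[[-3, 1, 40], [0, 0, 0]], [[-3, 1, 70], [0, 0, 0]], [[-3, 1, 80], [0, 0, 0]], [[-3, 1, 86], [0, 0, 0]], [[-3, 1, 89], [0, 0, 0]], [[-3, 1, 90], [0, 0, 0]], [[-3, 1, 90], [0, 0, 0]]]'

```text
t: 16.5
tcp_pos: [0.5103, -0.0536, 0.0219]
eef_rot: [-0.518, 0.856, -0.001, 0.001]
wrist_force: [-1.0, -0.4, -3.6]
gripper_width: 0.143
```

```bash
python3 - <<'E'
from h import *
goal(.5077,-.0558,.02,242.4)
snap("wrist","w14")
E
```

```text
t 16.50 tcp [ 0.5103 -0.0536  0.0219] yaw -117.67 shift [3.2 1.3 1.9] turn [-0.12  0.05 -0.07] F [-1.  -0.4 -3.6] w 0.143 q6 -1.19
```

View pics/w14.png

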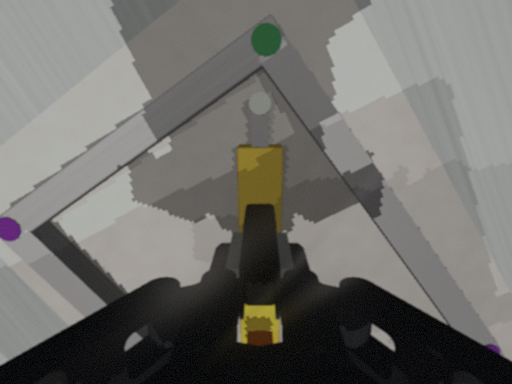

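Emit:
apply_moves --series '[[[0, 0, 2], [0, 0, 0]], [[0, 0, 3], [0, 0, 0]], [[0, 0, 3], [0, 0, 0]], [[2, 0, 3], [0, 0, 0]], [[4, 0, 3], [0, 0, 0]], [[5, 0, 3], [0, 0, 0]], [[6, 0, 3], [0, 0, 0]], [[6, 0, 3], [0, 0, 0]]]'

```text
t: 17.35
tcp_pos: [0.5109, -0.0564, 0.0216]
eef_rot: [-0.518, 0.855, -0.0, 0.005]
wrist_force: [0.5, 8.1, 15.4]
gripper_width: 0.142
```

```bash
python3 - <<'E'
from h import *
goal(.5077,-.0558,.02,242.4)
snap("wrist","w15",(160,0,360,150),3.5)
E
```

```text
t 17.35 tcp [ 0.5109 -0.0564  0.0216] yaw -117.57 shift [1.  3.2 1.6] turn [-0.34  0.52  0.03] F [ 0.5  8.1 15.4] w 0.142 q6 -1.20
```

View pics/w15.png

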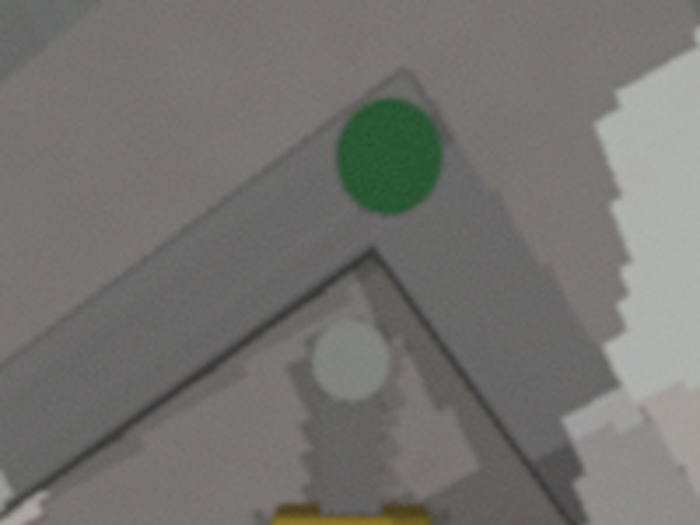

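Emit:
apply_moves --series '[[[0, 0, -2.2], [0, 0, 0]], [[0, 1, -2.2], [0, 0, 0]], [[1, 2, -2.2], [0, 0, 0]], [[2, 2, -2.2], [0, 0, 0]], [[3, 2, -2.2], [0, 0, 0]], [[3, 2, -2.2], [0, 0, 0]]]'

```text
t: 18.0
tcp_pos: [0.5066, -0.0598, 0.0217]
eef_rot: [-0.518, 0.856, -0.001, 0.003]
wrist_force: [2.7, 4.4, 6.7]
gripper_width: 0.146
```

```bash
python3 - <<'E'
from h import *
goal(.5077,-.0558,.02,242.4)
snap("wrist","w16",(160,0,360,150),3.5)
E
```

```text
t 18.00 tcp [ 0.5066 -0.0598  0.0217] yaw -117.64 shift [-4.1  0.9  1.7] turn [-0.27  0.28 -0.04] F [2.7 4.4 6.7] w 0.146 q6 -1.21
```

View pics/w16.png

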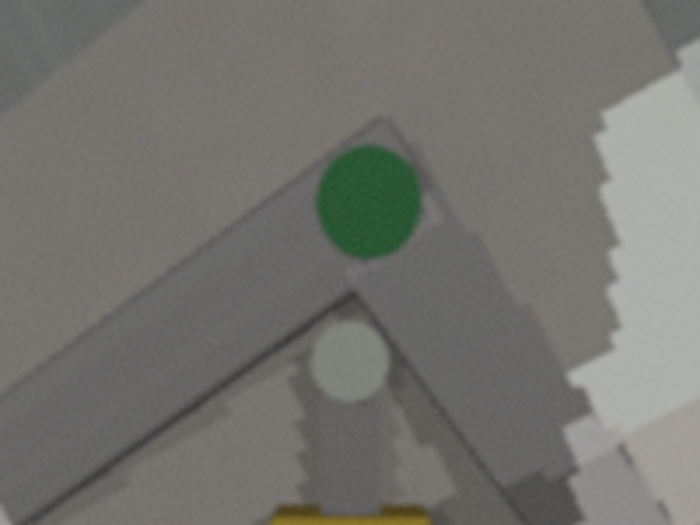

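Emit:
apply_moves --series '[[[1, 0, -0.8], [0, 0, 0]], [[2, 0, -0.8], [0, 0, 0]], [[3, 0, -0.8], [0, 0, 0]], [[3, 0, -0.8], [0, 0, 0]]]'

```text
t: 18.45
tcp_pos: [0.5045, -0.0622, 0.0217]
eef_rot: [-0.518, 0.855, -0.0, 0.003]
wrist_force: [4.6, 5.8, 3.4]
gripper_width: 0.147
```

```bash
python3 - <<'E'
from h import *
goal(.5077,-.0558,.02,242.4)
snap("wrist","w17",(160,0,360,150),3.5)
E
```

```text
t 18.45 tcp [ 0.5045 -0.0622  0.0217] yaw -117.62 shift [-7.1  0.1  1.7] turn [-0.17  0.27 -0.02] F [4.6 5.8 3.4] w 0.147 q6 -1.21
```

View pics/w17.png

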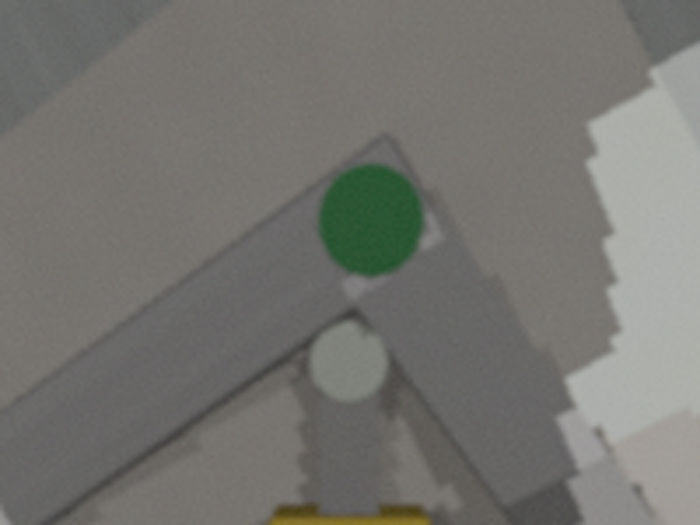

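Emit:
apply_moves --series '[[[-1, 0, 0], [0, 0, 0]], [[-1, 0, 0], [0, 0, 0]], [[-1, 0, 0], [0, 0, 0]], [[-1, 0, -40], [0, 0, 0]], [[-1, 0, -80], [0, 0, 0]], [[-10, 0, -100], [0, 0, 0]], [[-10, 0, -100], [0, 0, 0]], [[-10, 0, -100], [0, 0, 0]]]' --fingers -0.2

```text
t: 19.3
tcp_pos: [0.506, -0.0545, 0.1205]
eef_rot: [-0.518, 0.856, -0.0, -0.0]
wrist_force: [0.3, 0.1, 0.3]
gripper_width: 0.601
```

```bash
python3 - <<'E'
from h import *
goal(.528,-.015,.02,242.4)
snap("wrist","w18")
E
```

```text
t 19.30 tcp [ 0.506  -0.0545  0.1205] yaw -117.66 shift [-45.3  -1.2 100.5] turn [ 0.02 -0.04 -0.06] F [0.3 0.1 0.3] w 0.601 q6 -1.20
```

View pics/w18.png

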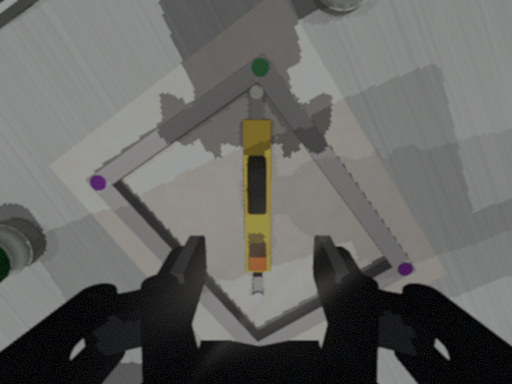

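```bash
python3 - <<'E'
from h import *
st=r.read_state();Rt=Ro.from_quat(st["eef_rot"])
f=lambda L,z:(Rt.inv().apply(p2w("wrist",L,z,st)-st["tcp_pos"])*1000).round(1)
print("tab",f([(257.5,263.5)],.042),"handle",f([(257,185)],.042),"foot",f([(256,92)],.013),"body ends",f([(257,121),(258,271)],.014))
print("dots",p2w("wrist",[(260,67),(98,182),(404,269)],.016,st))
goal(.528,-.015,.02,242.4)
E
```

```text
tab [[-51.6  -0.2  77.6]] handle [[10.7 -0.5 77.7]] foot [[ 74.7  -1.3 106.7]] body ends [[ 5.360e+01 -5.000e-01  1.057e+02]
 [-7.410e+01  1.000e-01  1.055e+02]]
dots [[ 0.46078354 -0.13501785  0.016     ]
 [ 0.61438363 -0.11905062  0.016     ]
 [ 0.42628292  0.06714671  0.016     ]]
t 19.35 tcp [ 0.5052 -0.0544  0.1196] yaw -117.67 shift [-45.7  -2.1  99.6] turn [ 0.12 -0.08 -0.07] F [-0.2  0.5 -0.3] w 0.601 q6 -1.20
```

Emit:
apply_moves --series '[[[-49, -0.5, 40], [0, 0, 0]], [[-49, -0.5, 75], [0, 0, 0]], [[-49, -0.5, 95], [0, 0, 0]], [[-49, -0.5, 97], [0, 0, 0]], [[-49, -0.5, 97], [0, 0, 0]]]'

```text
t: 19.85
tcp_pos: [0.5279, -0.0114, 0.0224]
eef_rot: [-0.517, 0.856, 0.001, -0.002]
wrist_force: [0.3, 0.1, 1.3]
gripper_width: 0.598
```

Emit:
apply_moves --series '[[[0, 0, 0], [0, 0, 0]], [[0, 0, 0], [0, 0, 0]], [[0, 0, 0], [0, 0, 0]], [[0, 0, 0], [0, 0, 0]], [[0, 0, 0], [0, 0, 0]], [[0, 0, 0], [0, 0, 0]], [[0, 0, 0], [0, 0, 0]]]' --fingers 1 --grip_force 25

```text
t: 20.55
tcp_pos: [0.5308, -0.0112, 0.0251]
eef_rot: [-0.518, 0.856, -0.001, 0.001]
wrist_force: [-0.5, -0.2, 6.0]
gripper_width: 0.154
```

```bash
python3 - <<'E'
from h import *
goal(.528,-.015,.02,242.4)
snap("wrist","w19")
E
```

```text
t 20.55 tcp [ 0.5308 -0.0112  0.0251] yaw -117.67 shift [4.7 0.8 5.1] turn [-0.13  0.06 -0.07] F [-0.5 -0.2  6. ] w 0.154 q6 -1.11
```

View pics/w19.png

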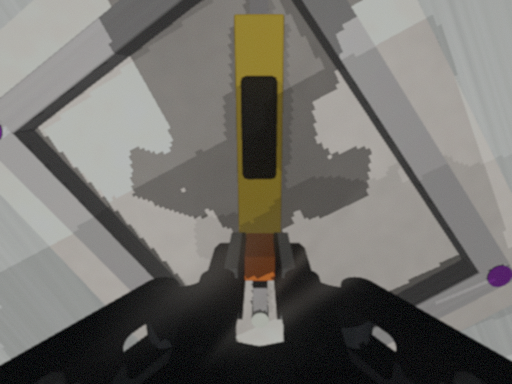

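Emit:
apply_moves --series '[[[0, 0, -2], [0, 0, 0]], [[0, 0, -3], [0, 0, 0]], [[0, 0, -3], [0, 0, 0]]]'

```text
t: 20.9
tcp_pos: [0.5297, -0.0111, 0.0266]
eef_rot: [-0.518, 0.856, 0.0, 0.0]
wrist_force: [1.6, -1.0, -3.1]
gripper_width: 0.153
```

```bash
python3 - <<'E'
from h import *
goal(.528,-.015,.02,242.4)
snap("scene","s2",(180,130,380,260),4)
E
```

```text
t 20.90 tcp [ 0.5297 -0.0111  0.0266] yaw -117.65 shift [ 4.3 -0.4  6.6] turn [ 0.01  0.01 -0.05] F [ 1.6 -1.  -3.1] w 0.153 q6 -1.11
```

View pics/s2.png

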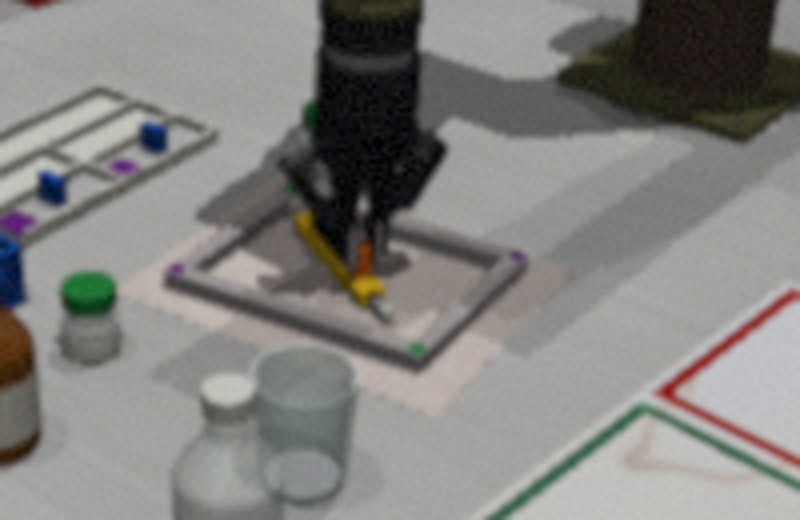

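Emit:
apply_moves --series '[[[0, 0, 1], [0, 0, 0]], [[-6, 0, 1], [0, 0, 0]], [[-12, 0, 1], [0, 0, 0]], [[-18, 0, 1], [0, 0, 0]], [[-24, 0, 1], [0, 0, 0]], [[-30, 0, 1], [0, 0, 0]], [[-34, 0, 1], [0, 0, 0]], [[-34, 0, 1], [0, 0, 0]]]'

```text
t: 21.75
tcp_pos: [0.5461, 0.0198, 0.0259]
eef_rot: [-0.518, 0.855, 0.0, 0.0]
wrist_force: [0.1, 0.8, -3.1]
gripper_width: 0.157
```

```bash
python3 - <<'E'
from h import *
goal(.528,-.015,.02,242.4)
snap("wrist","w20")
E
```

```text
t 21.75 tcp [0.5461 0.0198 0.0259] yaw -117.61 shift [39.2 -0.1  5.8] turn [-0.02  0.04 -0.01] F [ 0.1  0.8 -3.1] w 0.157 q6 -1.05
```

View pics/w20.png

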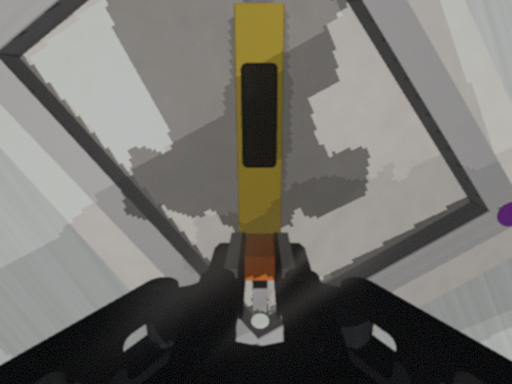

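Emit:
apply_moves --series '[[[0, 0, 1.5], [0, 0, 0]], [[6, 0, 1.5], [0, 0, 0]], [[12, 0, 1.5], [0, 0, 0]], [[18, 0, 1.5], [0, 0, 0]], [[24, 0, 1.5], [0, 0, 0]], [[29, 0, 1.5], [0, 0, 0]], [[32, 0, 1.5], [0, 0, 0]], [[32, 0, 1.5], [0, 0, 0]]]'

```text
t: 22.6
tcp_pos: [0.5318, -0.0099, 0.0251]
eef_rot: [-0.517, 0.856, -0.001, 0.001]
wrist_force: [1.3, 2.7, 7.0]
gripper_width: 0.155
```

```bash
python3 - <<'E'
from h import *
goal(.528,-.015,.02,242.4)
snap("wrist","w21")
E
```

```text
t 22.60 tcp [ 0.5318 -0.0099  0.0251] yaw -117.69 shift [6.3 1.  5.1] turn [-0.13  0.09 -0.09] F [1.3 2.7 7. ] w 0.155 q6 -1.11
```

View pics/w21.png

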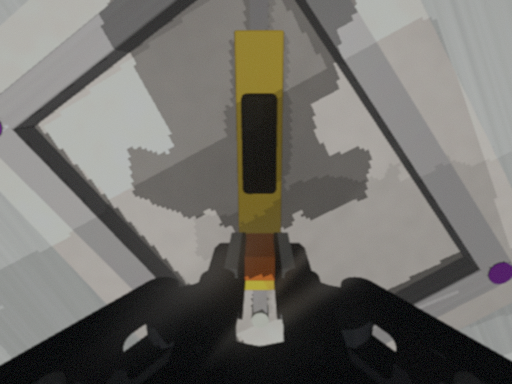

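Emit:
apply_moves --series '[[[2, 0, -0.6], [0, 0, 0]], [[4, 0, -0.6], [0, 0, 0]], [[6, 0, -0.6], [0, 0, 0]], [[7, 0, -0.6], [0, 0, 0]], [[8, 0, -0.6], [0, 0, 0]], [[9, 0, -0.6], [0, 0, 0]], [[9, 0, -0.6], [0, 0, 0]]]'

```text
t: 23.35
tcp_pos: [0.5273, -0.0167, 0.0251]
eef_rot: [-0.518, 0.855, 0.0, 0.001]
wrist_force: [2.9, 4.7, 4.6]
gripper_width: 0.156
```

```bash
python3 - <<'E'
from h import *
goal(.528,-.015,.02,242.4)
snap("scene","s3",(180,130,380,260),4)
E
```

```text
t 23.35 tcp [ 0.5273 -0.0167  0.0251] yaw -117.63 shift [-1.8  0.1  5.2] turn [-0.03  0.13 -0.03] F [2.9 4.7 4.6] w 0.156 q6 -1.12
```

View pics/s3.png

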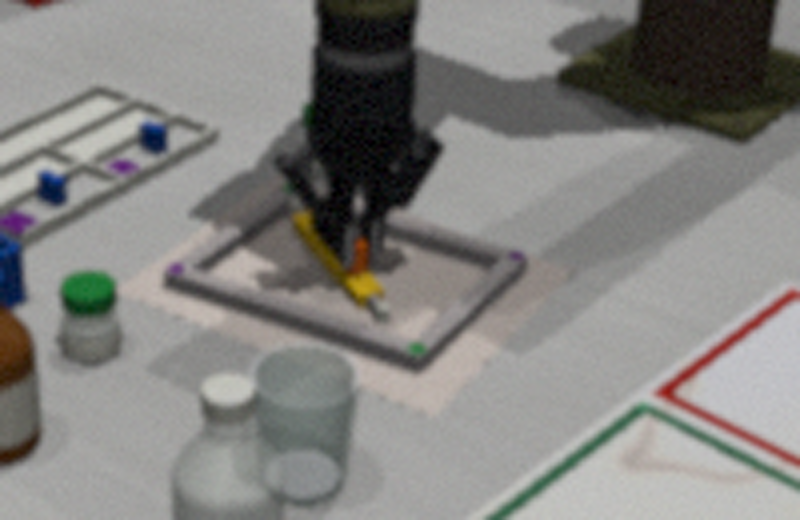

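Emit:
apply_moves --series '[[[-3, 0, -0.4], [0, 0, 0]], [[-9, 0, -0.4], [0, 0, 0]], [[-15, 0, -0.4], [0, 0, 0]], [[-21, 0, -0.4], [0, 0, 0]], [[-27, 0, -0.4], [0, 0, 0]], [[-33, 0, -0.4], [0, 0, 0]], [[-38, 0, -0.4], [0, 0, 0]], [[-38, 0, -0.4], [0, 0, 0]]]'

```text
t: 24.2
tcp_pos: [0.5445, 0.0172, 0.0252]
eef_rot: [-0.518, 0.855, 0.0, 0.0]
wrist_force: [2.0, -0.7, 2.0]
gripper_width: 0.153
```

```bash
python3 - <<'E'
from h import *
goal(.528,-.015,.02,242.4)
snap("wrist","w22")
snap("scene","s4",(180,130,380,260),4)
E
```

```text
t 24.20 tcp [0.5445 0.0172 0.0252] yaw -117.60 shift [36.1 -0.3  5.2] turn [ 0.01  0.03 -0.  ] F [ 2.  -0.7  2. ] w 0.153 q6 -1.06
```

View pics/w22.png

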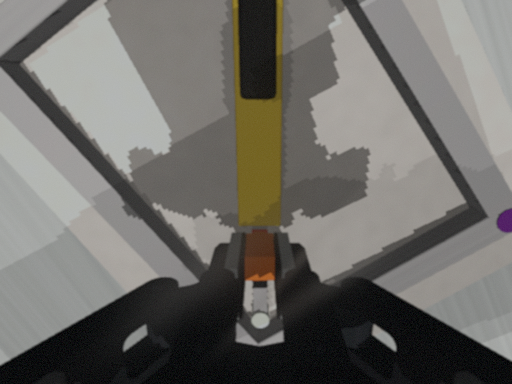

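View pics/s4.png

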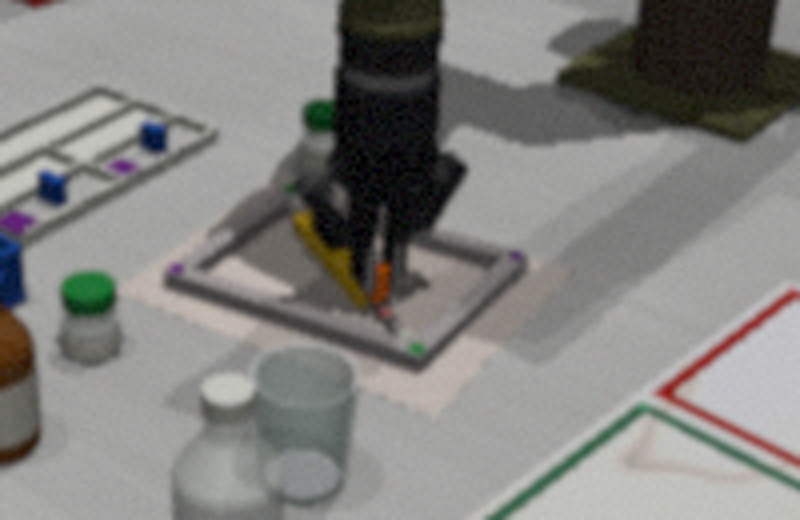

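Emit:
apply_moves --series '[[[-1.5, 0, 0], [0, 0, 0]], [[-3, 0, 0], [0, 0, 0]], [[-4.5, 0, 0], [0, 0, 0]], [[-6, 0, 0], [0, 0, 0]], [[-6, 0, 0], [0, 0, 0]]]'

```text
t: 24.8
tcp_pos: [0.5468, 0.0219, 0.0252]
eef_rot: [-0.518, 0.856, 0.0, -0.0]
wrist_force: [1.3, -0.4, 0.4]
gripper_width: 0.154
```

```bash
python3 - <<'E'
from h import *
goal(.5273,-.0167,.025,242.4)
E
```

```text
t 24.80 tcp [0.5468 0.0219 0.0252] yaw -117.65 shift [43.2 -0.6  0.2] turn [ 0.02  0.01 -0.05] F [ 1.3 -0.4  0.4] w 0.154 q6 -1.05
```

Emit:
apply_moves --series '[[[-1, 0, 0], [0, 0, 0]], [[-2, 0, 0], [0, 0, 0]], [[-3, 0, 0], [0, 0, 0]], [[-4, 0, 0], [0, 0, 0]], [[-4, 0, 0], [0, 0, 0]]]'

```text
t: 25.3
tcp_pos: [0.5478, 0.0237, 0.0251]
eef_rot: [-0.517, 0.856, -0.001, -0.002]
wrist_force: [-0.9, -6.6, 2.0]
gripper_width: 0.157
```

```bash
python3 - <<'E'
from h import *
goal(.5273,-.0167,.025,242.4)
snap("scene","s5",(230,160,330,230),8)
E
```

```text
t 25.30 tcp [0.5478 0.0237 0.0251] yaw -117.71 shift [45.3 -0.6  0.3] turn [-0.   -0.22 -0.11] F [-0.9 -6.6  2. ] w 0.157 q6 -1.04
```

View pics/s5.png

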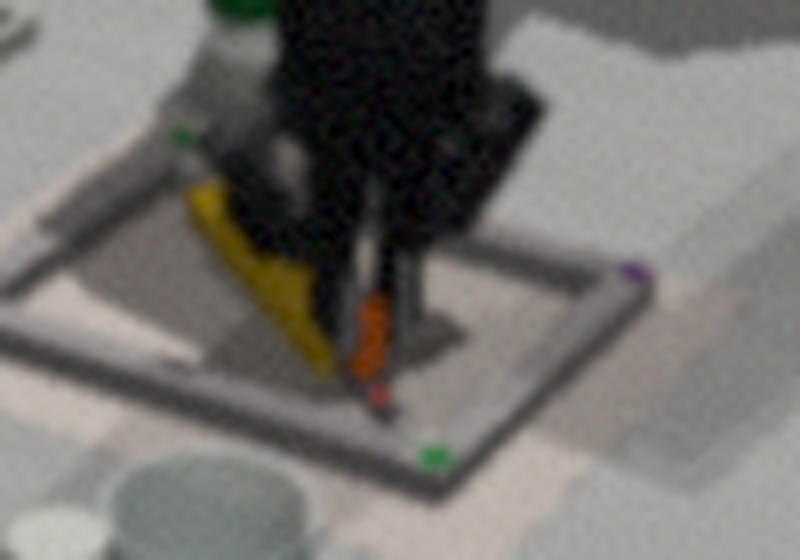

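Emit:
apply_moves --series '[[[0, 0, 0], [0, 0, 0]], [[0, 0, 0], [0, 0, 0]], [[0, 0, 0], [0, 0, 0]], [[0, 0, -50], [0, 0, 0]], [[-20, 0, -90], [0, 0, 0]], [[-60, 0, -90], [0, 0, 0]], [[-80, 0, -90], [0, 0, 0]], [[-80, 0, -90], [0, 0, 0]], [[-80, 0, -90], [0, 0, 0]]]' --fingers -0.2

```text
t: 26.25
tcp_pos: [0.5851, 0.0963, 0.1148]
eef_rot: [-0.518, 0.855, 0.0, -0.001]
wrist_force: [0.4, -0.2, -0.4]
gripper_width: 0.597
```

```bash
python3 - <<'E'
from h import *
goal(.5273,-.0167,.025,242.4)
p,d,st=snap("wrist","w23")
cv2.imwrite("pics/w23c.png",cv2.resize(p[170:320,180:340],None,fx=4,fy=4,interpolation=2)[:,:,::-1])
E
```

```text
t 26.25 tcp [0.5851 0.0963 0.1148] yaw -117.60 shift [126.8  -1.2  89.9] turn [ 0.07 -0.06  0.  ] F [ 0.4 -0.2 -0.4] w 0.597 q6 -0.93
```

View pics/w23.png

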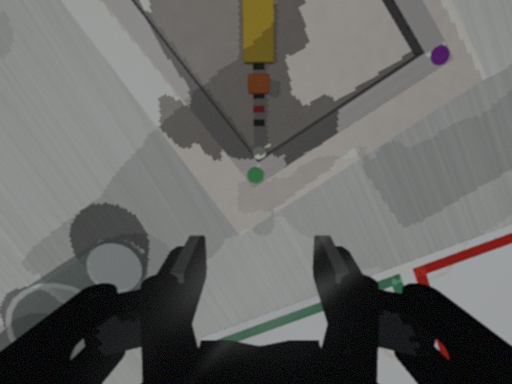

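View pics/w23c.png

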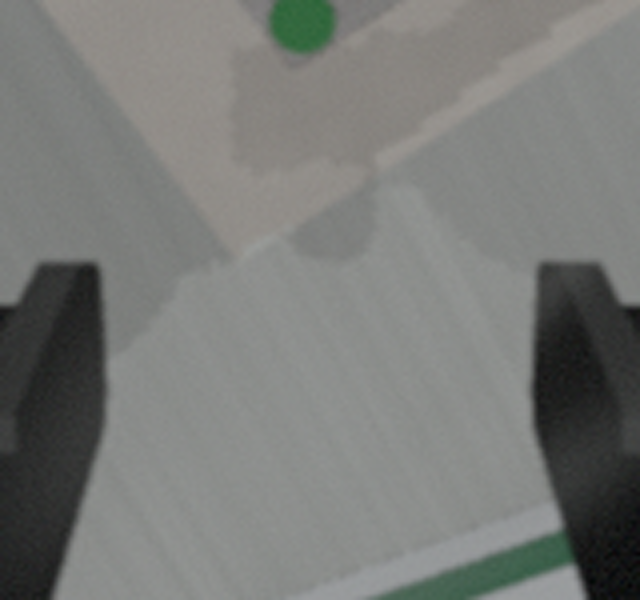

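```bash
python3 - <<'E'
from h import *
p,d,st=snap("wrist","w24",(200,60,340,200),4.2)
E
```

```text
(no output)
```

View pics/w24.png

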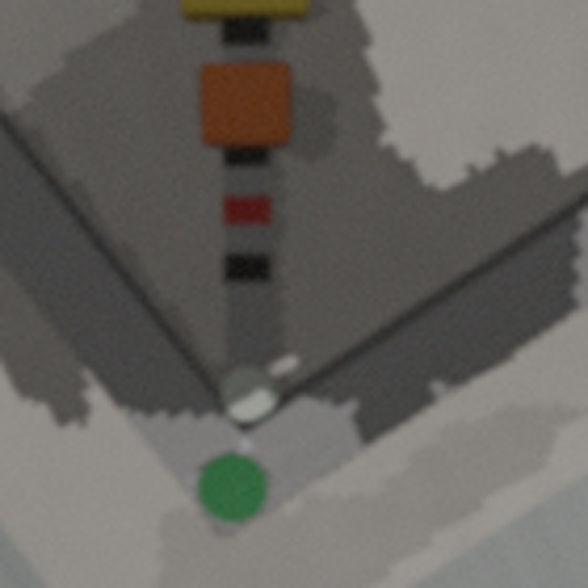

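Emit:
apply_moves --series '[[[50, 0, -40], [0, 0, 0]], [[90, 0, -70], [0, 0, 0]], [[90, 0, -70], [0, 0, 0]], [[90, 0, -70], [0, 0, 0]], [[90, 0, -70], [0, 0, 0]]]'

```text
t: 26.85
tcp_pos: [0.5439, 0.0162, 0.1847]
eef_rot: [-0.517, 0.856, 0.0, 0.0]
wrist_force: [-0.3, 0.9, 0.2]
gripper_width: 0.598
```

```bash
python3 - <<'E'
from h import *
goal(.5273,-.0167,.025,242.4)
p,d,st=snap("wrist","w25",(60,0,460,300),2)
E
```

```text
t 26.85 tcp [0.5439 0.0162 0.1847] yaw -117.72 shift [ 37.   -0.7 159.7] turn [ 0.03  0.03 -0.12] F [-0.3  0.9  0.2] w 0.598 q6 -1.06
```

View pics/w25.png

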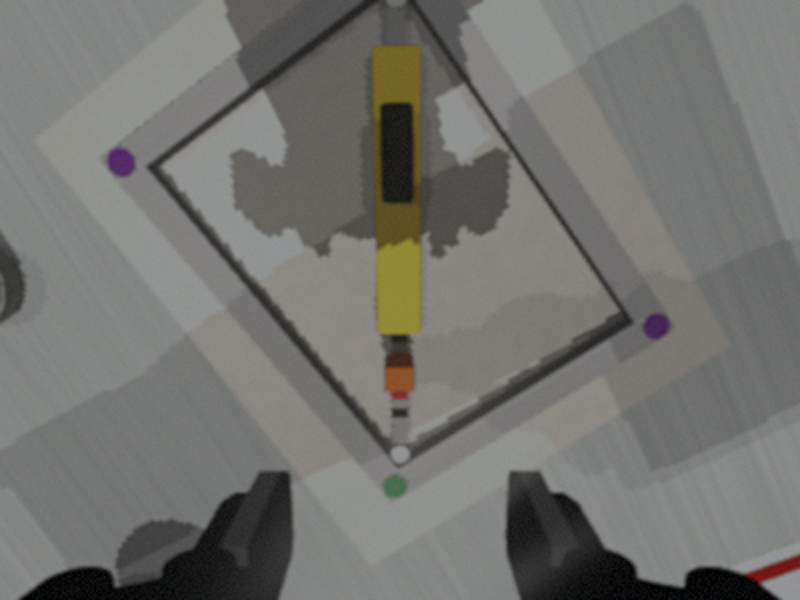

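Emit:
apply_moves --series '[[[30, 0, 0], [0, 0, 0]], [[30, 0, 0], [0, 0, 0]], [[30, 0, 0], [0, 0, 0]]]'

```text
t: 27.2
tcp_pos: [0.5299, -0.0095, 0.184]
eef_rot: [-0.518, 0.856, 0.001, -0.001]
wrist_force: [-0.9, 0.3, -0.7]
gripper_width: 0.599
```

```bash
python3 - <<'E'
from h import *
goal(.5273,-.0167,.025,242.4)
p,d,st=snap("wrist","w26")
cv2.imwrite("pics/w26a.png",cv2.resize(p[0:110,200:320],None,fx=5,fy=5,interpolation=2)[:,:,::-1])
cv2.imwrite("pics/w26b.png",cv2.resize(p[170:280,200:320],None,fx=5,fy=5,interpolation=2)[:,:,::-1])
E
```

```text
t 27.20 tcp [ 0.5299 -0.0095  0.184 ] yaw -117.65 shift [  7.5  -1.4 159. ] turn [ 0.12 -0.01 -0.05] F [-0.9  0.3 -0.7] w 0.599 q6 -1.11
```

View pics/w26a.png

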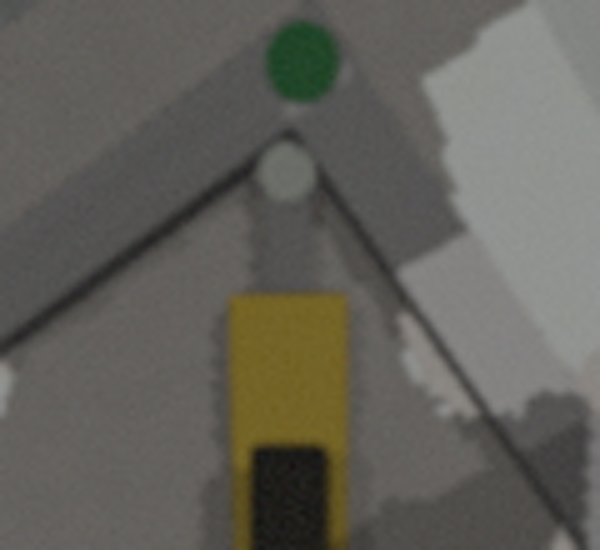

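View pics/w26b.png

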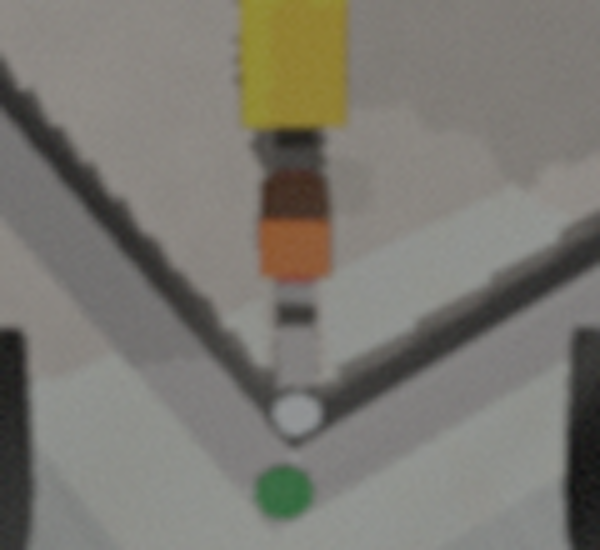

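```bash
python3 - <<'E'
from h import *
st=r.read_state()
w=p2w("wrist",[(257.4,34.4),(259.4,252.4)],.013,st);print(w,np.linalg.norm(w[0]-w[1]),"slide",np.linalg.norm(w[0]-w[1])-.17)
w=p2w("wrist",[(200+302/5,62/5),(200+284/5,170+491/5)],.016,st);print(w,np.linalg.norm(w[0]-w[1]))
w=p2w("wrist",[(257.7,294/5),(258.8,170+128/5)],.014,st);print(w,np.linalg.norm(w[0]-w[1]), (w[0]+w[1])/2)
goal(.5273,-.0167,.025,242.4)
E
```

```text
[[ 0.4723582  -0.12056257  0.013     ]
 [ 0.5702701   0.07056107  0.013     ]] 0.21474400302650862 slide 0.044744003026508605
[[ 0.46216145 -0.13433428  0.016     ]
 [ 0.58084002  0.08465947  0.016     ]] 0.2490840580673516
[[ 0.48159885 -0.10236889  0.014     ]
 [ 0.54097276  0.01319987  0.014     ]] 0.1299284415641946 [ 0.5112858  -0.04458451  0.014     ]
t 27.25 tcp [ 0.5303 -0.0093  0.1843] yaw -117.61 shift [  7.9  -1.  159.3] turn [ 0.08  0.   -0.01] F [ 0.2 -0.5 -0.1] w 0.604 q6 -1.11
```

Emit:
apply_moves --series '[[[40, 0, 50], [0, 0, 0]], [[58, 0, 100], [0, 0, 0]], [[58, 0, 140], [0, 0, 0]], [[58, 0, 160], [0, 0, 0]], [[58, 0, 162], [0, 0, 0]], [[58, 0, 162], [0, 0, 0]]]'

```text
t: 27.85
tcp_pos: [0.5036, -0.0609, 0.023]
eef_rot: [-0.518, 0.855, 0.0, -0.0]
wrist_force: [-0.4, 1.0, 1.1]
gripper_width: 0.601
```

Emit:
apply_moves --series '[[[0, 0, 0], [0, 0, 0]], [[0, 0, 0], [0, 0, 0]], [[0, 0, 0], [0, 0, 0]], [[0, 0, 0], [0, 0, 0]], [[0, 0, 0], [0, 0, 0]], [[0, 0, 0], [0, 0, 0]], [[0, 0, 0], [0, 0, 0]]]' --fingers 1 --grip_force 80

```text
t: 28.55
tcp_pos: [0.5048, -0.0613, 0.0251]
eef_rot: [-0.518, 0.855, -0.001, 0.002]
wrist_force: [-1.3, 1.5, 6.6]
gripper_width: 0.138
```

Emit:
apply_moves --series '[[[-2, 0, 0], [0, 0, 0]], [[-2, 0, -10], [0, 0, 0]], [[-2, 0, -40], [0, 0, 0]], [[-2, 0, -70], [0, 0, 0]], [[-2, 0, -90], [0, 0, 0]], [[-2, 0, -90], [0, 0, 0]], [[-2, 0, -90], [0, 0, 0]]]'

```text
t: 29.25
tcp_pos: [0.5041, -0.0598, 0.1134]
eef_rot: [-0.518, 0.856, -0.0, 0.0]
wrist_force: [-0.9, 0.8, -4.0]
gripper_width: 0.139
```

```bash
python3 - <<'E'
from h import *
goal(.5273,-.0167,.12,135.2)
snap("wrist","w27")
E
```

```text
t 29.25 tcp [ 0.5041 -0.0598  0.1134] yaw -117.66 shift [-48.9  -0.6  -6.6] turn [-0.0000e+00  3.0000e-02  1.0714e+02] F [-0.9  0.8 -4. ] w 0.139 q6 -1.21
```

View pics/w27.png

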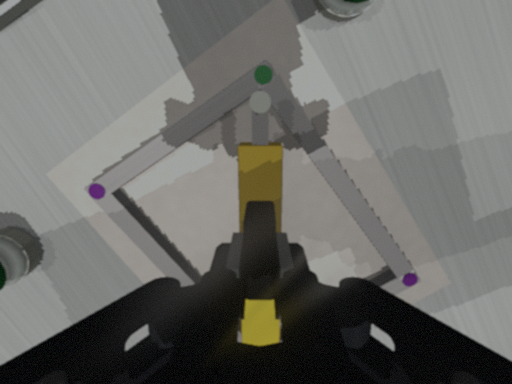

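```bash
python3 - <<'E'
from h import *
st=r.read_state()
i=cams.camera_info("wrist");T=i["tool_from_camera"];K=i["intrinsics"]
for uv,zt in [((260,144),.011),((260,144),.005),((260,102),.012)]:
    d=T[:3,:3]@[(uv[0]-K[0,2])/K[0,0],(uv[1]-K[1,2])/K[0,0],1];c=T[:3,3];print(uv,(c+d*(zt-c[2])/d[2])*1000)
w=p2w("wrist",[(264,74),(97,191),(409,280)],.016,st);print(w)
Rt=Ro.from_quat(st["eef_rot"]);print(Rt.inv().apply(w-st["tcp_pos"])*1000)
fx=.068
P1=np.array([.6087,-.1114]);t=P1+(.0125+fx)*np.array([-.707,.707]);print(t)
goal(t[0],t[1],.113,315)
E
```

```text
(260, 144) [48.62462743  1.48025778 11.        ]
(260, 144) [49.41332001  1.4633389   5.        ]
(260, 102) [68.043725    1.46950617 12.        ]
[[ 0.45889158 -0.13424299  0.016     ]
 [ 0.61336018 -0.11855362  0.016     ]
 [ 0.42564661  0.06844848  0.016     ]]
[[  86.56021981    4.50540337   96.53901086]
 [   0.96123676 -125.03014771   96.29466952]
 [ -77.53922881  128.03846308   96.64731594]]
[ 0.5517865 -0.0544865]
t 29.30 tcp [ 0.5032 -0.0597  0.1125] yaw -117.66 shift [-27.2 -40.6  -0.6] turn [ 1.000e-01  3.000e-02 -7.266e+01] F [-0.3  0.7 -3.9] w 0.142 q6 -1.21
```

Emit:
apply_moves --series '[[[-25, -37, 0], [0, 0, -72.7]], [[-25, -37, 0], [0, 0, -72.7]], [[-25, -37, 0], [0, 0, -72.7]], [[-25, -37, 0], [0, 0, -72.7]], [[-25, -37, 0], [0, 0, -72.7]], [[-25, -37, 0], [0, 0, -72.7]], [[-25, -37, 0], [0, 0, -72.7]], [[-25, -37, 0], [0, 0, -72.7]], [[-25, -37, 0], [0, 0, -72.7]], [[-25, -37, 0], [0, 0, -72.7]], [[-25, -37, 0], [0, 0, -72.7]]]'

```text
t: 30.4
tcp_pos: [0.5475, -0.0548, 0.1119]
eef_rot: [0.924, -0.383, -0.001, 0.0]
wrist_force: [-0.1, -0.0, -3.2]
gripper_width: 0.144
```

```bash
python3 - <<'E'
from h import *
goal(.5477,-.0551,.03,315)
snap("wrist","w28")
E
```

```text
t 30.40 tcp [ 0.5475 -0.0548  0.1119] yaw -45.05 shift [ 0.5 -0.  81.9] turn [ 0.09  0.12 -0.05] F [-0.1 -0.  -3.2] w 0.144 q6 -2.46
```

View pics/w28.png

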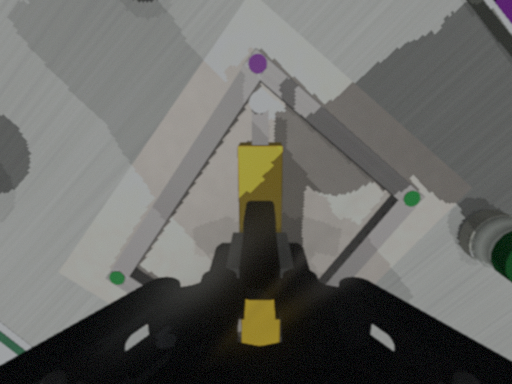

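```bash
python3 - <<'E'
from h import *
st=r.read_state();Rt=Ro.from_quat(st["eef_rot"])
w=p2w("wrist",[(257.5,63),(117,278),(412,199),(262,82)],.016,st);print(w);print(Rt.inv().apply(w-st["tcp_pos"])*1000)
E
```

```text
[[ 0.61546321 -0.11941731  0.016     ]
 [ 0.58003635  0.08420772  0.016     ]
 [ 0.45965775 -0.13463239  0.016     ]
 [ 0.60436648 -0.11278851  0.016     ]]
[[  93.68024953   -2.30825017   96.09405598]
 [ -75.42659447 -121.14037934   96.21259851]
 [  -5.6589365   118.68129769   96.40200845]
 [  81.14833105    0.85860308   96.11779594]]
```

Emit:
apply_moves --series '[[[0, 0, 40], [0, 0, 0]], [[0, 0, 70], [0, 0, 0]], [[0, 0, 80], [0, 0, 0]], [[0, 0, 84], [0, 0, 0]], [[0, 0, 86], [0, 0, 0]], [[0, 0, 87], [0, 0, 0]], [[0, 0, 87], [0, 0, 0]]]'

```text
t: 31.15
tcp_pos: [0.5497, -0.055, 0.0275]
eef_rot: [0.924, -0.382, 0.001, -0.0]
wrist_force: [0.1, 0.0, -3.2]
gripper_width: 0.141
```

Emit:
apply_moves --series '[[[0, 0, 0.3], [0, 0, 0]], [[0, 0, 0.3], [0, 0, 0]]]'

```text
t: 31.35
tcp_pos: [0.5491, -0.0549, 0.0266]
eef_rot: [0.924, -0.382, 0.001, -0.0]
wrist_force: [-0.3, 0.3, -3.3]
gripper_width: 0.139
```

Emit:
apply_moves --series '[[[0, 0, 0.7], [0, 0, 0]], [[0, 0, 1.4], [0, 0, 0]], [[2, 0, 1.4], [0, 0, 0]], [[4, 0, 1.4], [0, 0, 0]], [[5, 0, 1.4], [0, 0, 0]], [[6, 0, 1.4], [0, 0, 0]], [[7, 0, 1.4], [0, 0, 0]], [[7, 0, 1.4], [0, 0, 0]]]'

```text
t: 32.15
tcp_pos: [0.5517, -0.0583, 0.0251]
eef_rot: [0.924, -0.382, -0.002, -0.001]
wrist_force: [-7.1, 5.7, 8.4]
gripper_width: 0.139
```

```bash
python3 - <<'E'
from h import *
goal(.5477,-.0551,.03,315)
snap("wrist","w29",(160,0,360,150),3.5)
E
```

```text
t 32.15 tcp [ 0.5517 -0.0583  0.0251] yaw -44.94 shift [-5.1  0.5 -4.9] turn [-0.02  0.26  0.06] F [-7.1  5.7  8.4] w 0.139 q6 -2.46
```

View pics/w29.png

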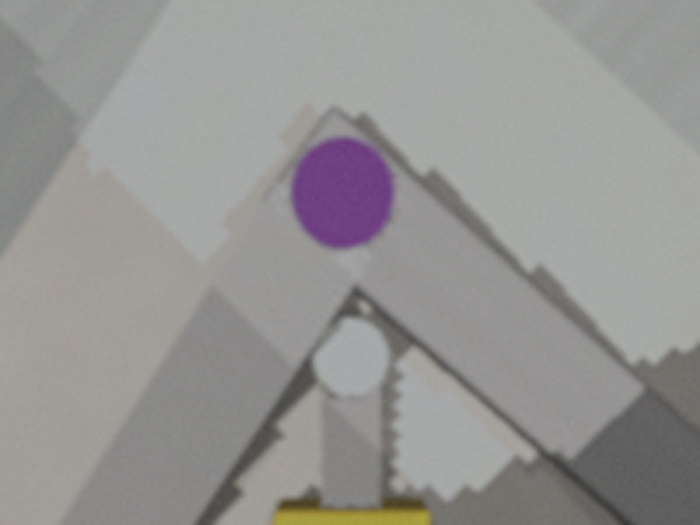

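Emit:
apply_moves --series '[[[0, 0.5, -0.8], [0, 0, 0]], [[1, 0.5, -0.8], [0, 0, 0]], [[2, 0.5, -0.8], [0, 0, 0]], [[2, 0.5, -0.8], [0, 0, 0]]]'

```text
t: 32.6
tcp_pos: [0.5522, -0.0604, 0.0251]
eef_rot: [0.924, -0.382, -0.003, -0.0]
wrist_force: [-6.8, 5.0, 6.5]
gripper_width: 0.142
```

```bash
python3 - <<'E'
from h import *
goal(.5477,-.0551,.03,315)
snap("wrist","w30",(160,0,360,150),3.5)
E
```

```text
t 32.60 tcp [ 0.5522 -0.0604  0.0251] yaw -44.94 shift [-7.  -0.6 -4.8] turn [0.06 0.29 0.06] F [-6.8  5.   6.5] w 0.142 q6 -2.47
```

View pics/w30.png

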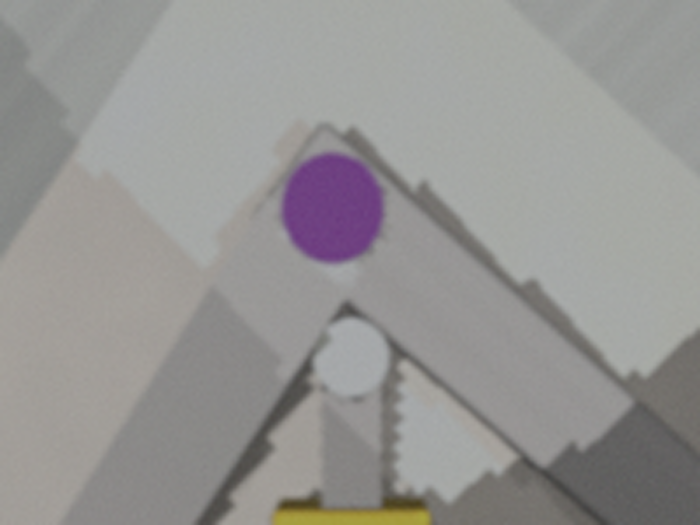

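Emit:
apply_moves --series '[[[0, 0, 0], [0, 0, 0]], [[0, 0, 0], [0, 0, 0]], [[0, 0, 0], [0, 0, 0]], [[0, 0, -40], [0, 0, 0]], [[0, 0, -80], [0, 0, 0]], [[-35, 0, -100], [0, 0, 0]], [[-70, 0, -100], [0, 0, 0]], [[-70, 0, -100], [0, 0, 0]], [[-70, 0, -100], [0, 0, 0]]]' --fingers -0.2

```text
t: 33.55
tcp_pos: [0.5054, -0.012, 0.1258]
eef_rot: [0.924, -0.382, 0.001, -0.0]
wrist_force: [0.0, -0.5, -0.1]
gripper_width: 0.602
```

```bash
python3 - <<'E'
from h import *
goal(.5477,-.0551,.03,315)
snap("wrist","w31")
E
```

```text
t 33.55 tcp [ 0.5054 -0.012   0.1258] yaw -44.90 shift [60.2  0.7 95.9] turn [-0.04 -0.09  0.1 ] F [ 0.  -0.5 -0.1] w 0.602 q6 -2.38
```

View pics/w31.png

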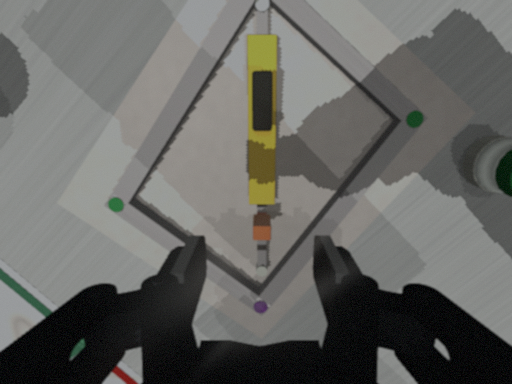

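```bash
python3 - <<'E'
from h import *
st=r.read_state();Rt=Ro.from_quat(st["eef_rot"])
f=lambda L,z:(Rt.inv().apply(p2w("wrist",L,z,st)-st["tcp_pos"])*1000).round(1)
print("tab",f([(262,232.5)],.042),"body ends",f([(263,35),(262,204.5)],.014),"foot",f([(263,4)],.013),"tip",f([(262,271)],.013),"dots",f([(116,204),(414,120),(260,307)],.016),"corner",f([(260,291)],.016))
goal(.5477,-.0551,.03,315)
E
```

```text
tab [[-28.5   1.   83.6]] body ends [[114.3   1.6 111.8]
 [-15.2   1.2 111.6]] foot [[134.6   1.6 112.9]] tip [[-78.2   1.4 112.5]] dots [[ -14.2 -120.2  109.7]
 [  54.1  118.4  109.6]
 [-113.4   -0.4  109.5]] corner [[-96.7  -0.4 109.5]]
t 33.60 tcp [ 0.506  -0.0124  0.1257] yaw -44.95 shift [59.6  0.9 95.8] turn [-0.05 -0.09  0.05] F [ 0.5 -0.4 -0.6] w 0.598 q6 -2.38
```

Emit:
apply_moves --series '[[[-30, 1, 50], [0, 0, 0]], [[-30, 1, 85], [0, 0, 0]], [[-30, 1, 100], [0, 0, 0]], [[-30, 1, 101], [0, 0, 0]], [[-30, 1, 101], [0, 0, 0]]]'

```text
t: 34.1
tcp_pos: [0.4842, 0.0078, 0.0243]
eef_rot: [0.924, -0.383, 0.0, 0.0]
wrist_force: [0.8, 1.0, -0.8]
gripper_width: 0.598
```

Emit:
apply_moves --series '[[[0, 0, 0], [0, 0, 0]], [[0, 0, 0], [0, 0, 0]], [[0, 0, 0], [0, 0, 0]], [[0, 0, 0], [0, 0, 0]], [[0, 0, 0], [0, 0, 0]], [[0, 0, 0], [0, 0, 0]], [[0, 0, 0], [0, 0, 0]]]' --fingers 1 --grip_force 25

```text
t: 34.8
tcp_pos: [0.4843, 0.0082, 0.0254]
eef_rot: [0.924, -0.382, 0.001, -0.0]
wrist_force: [0.0, -0.2, 6.5]
gripper_width: 0.153
```

Emit:
apply_moves --series '[[[0, 0, -0.7], [0, 0, 0]], [[-3, 0, -0.7], [0, 0, 0]], [[-6, 0, -0.7], [0, 0, 0]], [[-9, 0, -0.7], [0, 0, 0]], [[-11, 0, -0.7], [0, 0, 0]], [[-11, 0, -0.7], [0, 0, 0]]]'

```text
t: 35.4
tcp_pos: [0.4754, 0.0167, 0.0255]
eef_rot: [0.924, -0.382, 0.0, -0.0]
wrist_force: [0.2, 0.5, 5.2]
gripper_width: 0.155
```

Emit:
apply_moves --series '[[[-1, 0, 0], [0, 0, 0]], [[-2, 0, 0], [0, 0, 0]], [[-3, 0, 0], [0, 0, 0]], [[-3, 0, 0], [0, 0, 0]]]'

```text
t: 35.8
tcp_pos: [0.4743, 0.0182, 0.0254]
eef_rot: [0.924, -0.382, 0.001, -0.0]
wrist_force: [2.4, -1.7, 3.3]
gripper_width: 0.158
```

Emit:
apply_moves --series '[[[-1, 0, 0], [0, 0, 0]], [[-2, 0, 0], [0, 0, 0]], [[-2, 0, 0], [0, 0, 0]]]'

```text
t: 36.1
tcp_pos: [0.4726, 0.0199, 0.0254]
eef_rot: [0.924, -0.382, 0.001, -0.0]
wrist_force: [4.4, -0.3, 5.1]
gripper_width: 0.153
```

Emit:
apply_moves --series '[[[-1, 0, -0.3], [0, 0, 0]], [[-2, 0, -0.3], [0, 0, 0]], [[-2, 0, -0.3], [0, 0, 0]]]'

```text
t: 36.4
tcp_pos: [0.4712, 0.0205, 0.0254]
eef_rot: [0.924, -0.382, 0.001, 0.0]
wrist_force: [5.4, -2.8, 2.2]
gripper_width: 0.154
```

Emit:
apply_moves --series '[[[0, 0, 0], [0, 0, 0]], [[0, 0, 0], [0, 0, 0]], [[0, 0, 0], [0, 0, 0]], [[0, 0, -50], [0, 0, 0]], [[0, 0, -100], [0, 0, 0]], [[0, 0, -150], [0, 0, 0]], [[10, 0, -160], [0, 0, 0]], [[10, 0, -160], [0, 0, 0]]]' --fingers -0.2

```text
t: 37.2
tcp_pos: [0.4792, 0.0139, 0.1875]
eef_rot: [0.924, -0.383, 0.002, -0.001]
wrist_force: [0.1, 0.3, -0.8]
gripper_width: 0.594
```

```bash
python3 - <<'E'
from h import *
goal(.5477,-.0551,.03,315)
p,d,st=snap("wrist","w32")
cv2.imwrite("pics/w32a.png",cv2.resize(p[0:110,200:320],None,fx=5,fy=5,interpolation=2)[:,:,::-1])
cv2.imwrite("pics/w32b.png",cv2.resize(p[170:280,200:320],None,fx=5,fy=5,interpolation=2)[:,:,::-1])
E
```

```text
t 37.20 tcp [0.4792 0.0139 0.1875] yaw -44.99 shift [ 96.7   0.9 157.8] turn [-0.19 -0.18  0.01] F [ 0.1  0.3 -0.8] w 0.594 q6 -2.33
```

View pics/w32.png

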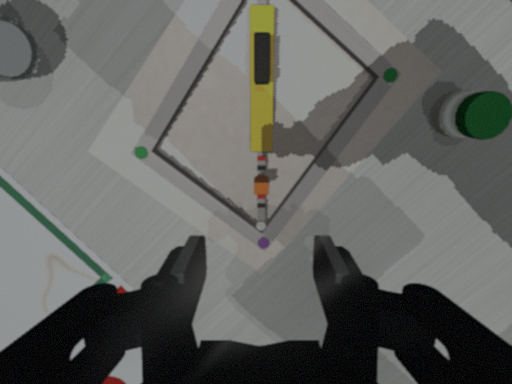

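View pics/w32a.png

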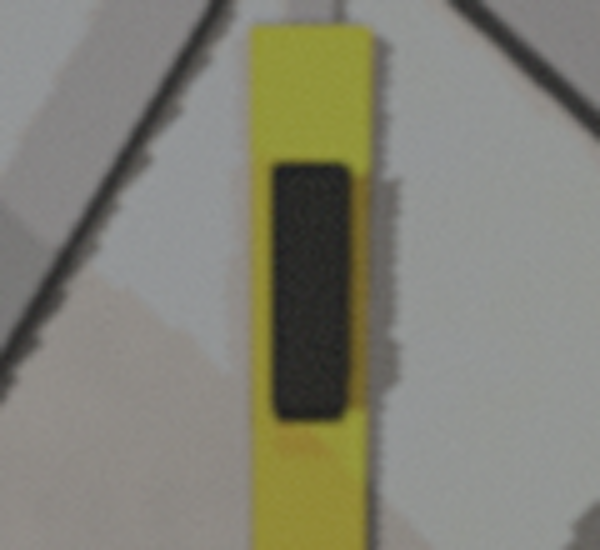

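View pics/w32b.png

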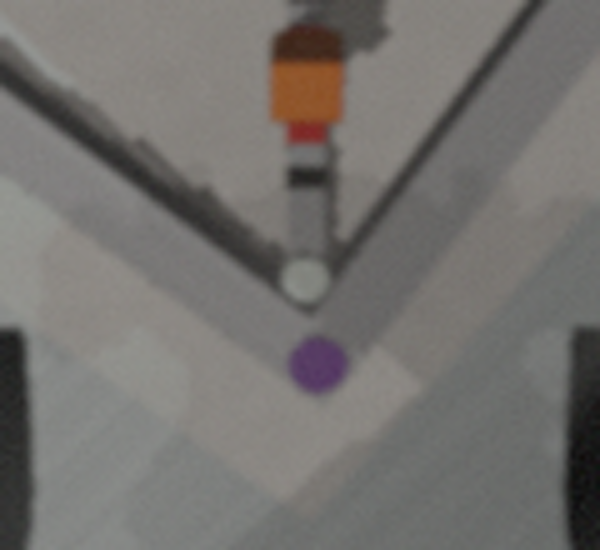

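Tip is in the corner. Now look at the foot end too.

Emit:
apply_moves --series '[[[50, 0, -10], [0, 0, 0]], [[50, 0, -10], [0, 0, 0]], [[50, 0, -10], [0, 0, 0]], [[50, 0, -10], [0, 0, 0]]]'

```text
t: 37.65
tcp_pos: [0.5108, -0.0208, 0.1935]
eef_rot: [0.924, -0.382, -0.002, 0.001]
wrist_force: [-0.6, 0.8, 0.4]
gripper_width: 0.598
```

```bash
python3 - <<'E'
from h import *
goal(.5477,-.0551,.03,315)
p,d,st=snap("wrist","w33",(60,0,460,300),2)
cv2.imwrite("pics/w33a.png",cv2.resize(p[0:110,200:320],None,fx=5,fy=5,interpolation=2)[:,:,::-1])
cv2.imwrite("pics/w33b.png",cv2.resize(p[200:310,200:320],None,fx=5,fy=5,interpolation=2)[:,:,::-1])
E
```

```text
t 37.65 tcp [ 0.5108 -0.0208  0.1935] yaw -44.96 shift [ 51.   -2.3 163.3] turn [0.17 0.22 0.04] F [-0.6  0.8  0.4] w 0.598 q6 -2.40
```

View pics/w33a.png

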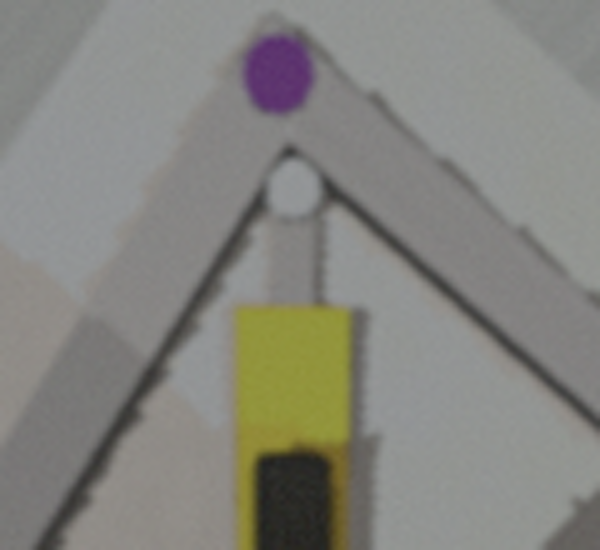

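View pics/w33b.png

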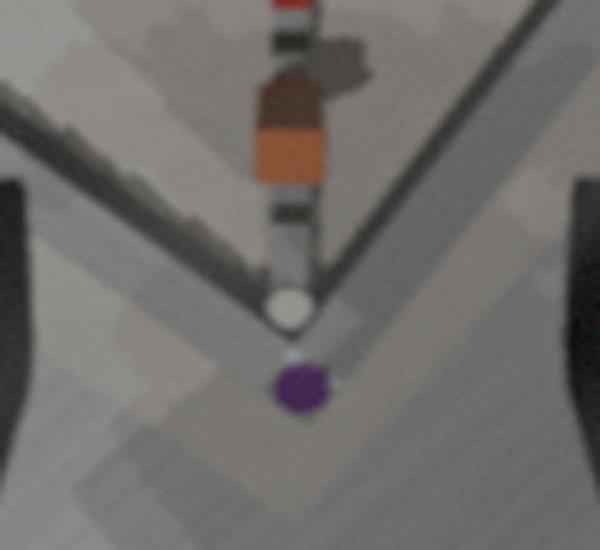

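```bash
python3 - <<'E'
from h import *
st=r.read_state();Rt=Ro.from_quat(st["eef_rot"])
w=p2w("wrist",[(200+295/5,188/5),(200+290/5,200+308/5)],.013,st);print(w,"slide",np.linalg.norm(w[0]-w[1])-.17)
b=p2w("wrist",[(200+293/5,306/5)],.014,st);print("rear edge",b)
f=lambda L,z:(Rt.inv().apply(p2w("wrist",L,z,st)-st["tcp_pos"])*1000).round(1)
print("tab",f([(200+290/5,200+155/5)],.042),"rear",f([(200+293/5,306/5)],.014))
E

```

```text
[[ 0.59913048 -0.10746954  0.013     ]
 [ 0.43705385  0.05587873  0.013     ]] slide 0.06011190794024732
rear edge [[ 0.58496863 -0.09280271  0.014     ]]
tab [[-56.3  -2.3 152.1]] rear [[103.9  -1.7 179.5]]
```

View pics/w33.png

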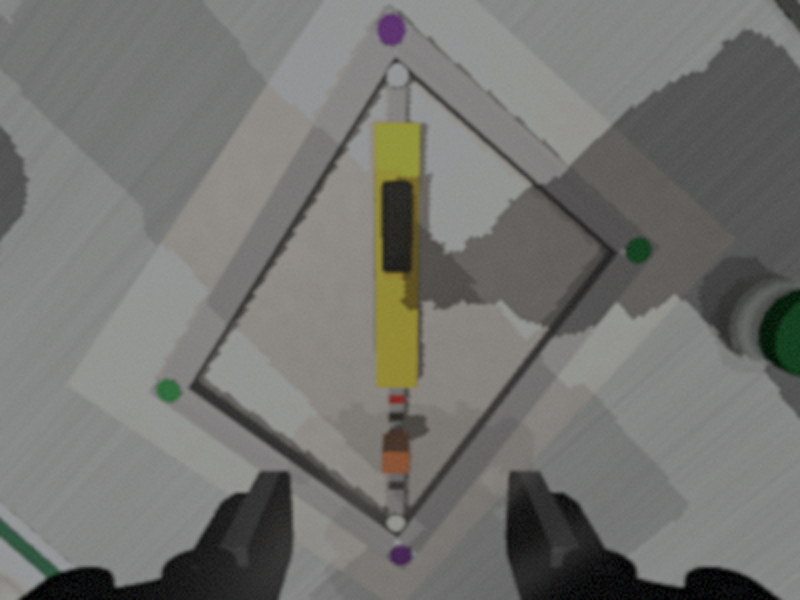

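Green reads 225 mm (slide ≈45 mm) and purple 240 mm (slide ≈60 mm), so they clearly differ: red bay. Next I shut the slide.

Emit:
apply_moves --series '[[[-40, -2, 50], [0, 0, 0]], [[-57, -2, 100], [0, 0, 0]], [[-57, -2, 145], [0, 0, 0]], [[-57, -2, 167], [0, 0, 0]], [[-57, -2, 168], [0, 0, 0]], [[-57, -2, 168], [0, 0, 0]]]'

```text
t: 38.3
tcp_pos: [0.473, 0.0208, 0.0274]
eef_rot: [0.924, -0.382, -0.001, 0.0]
wrist_force: [-0.5, -0.7, 0.6]
gripper_width: 0.598
```

Emit:
apply_moves --series '[[[0, 0, 0], [0, 0, 0]], [[0, 0, 0], [0, 0, 0]], [[0, 0, 0], [0, 0, 0]], [[0, 0, 0], [0, 0, 0]], [[0, 0, 0], [0, 0, 0]], [[0, 0, 0], [0, 0, 0]], [[0, 0, 0], [0, 0, 0]]]' --fingers 1

```text
t: 39.0
tcp_pos: [0.4751, 0.0197, 0.0286]
eef_rot: [0.924, -0.383, 0.001, 0.0]
wrist_force: [0.1, -2.5, 5.7]
gripper_width: 0.153
```

Emit:
apply_moves --series '[[[2, 0, -0.7], [0, 0, 0]], [[10, 0, -0.7], [0, 0, 0]], [[18, 0, -0.7], [0, 0, 0]], [[26, 0, -0.7], [0, 0, 0]], [[34, 0, -0.7], [0, 0, 0]], [[42, 0, -0.7], [0, 0, 0]], [[50, 0, -0.7], [0, 0, 0]], [[55, 0, -0.7], [0, 0, 0]], [[58, 0, -0.7], [0, 0, 0]], [[60, 0, -0.7], [0, 0, 0]], [[61, 0, -0.7], [0, 0, 0]], [[62, 0, -0.7], [0, 0, 0]]]'

```text
t: 40.2
tcp_pos: [0.5158, -0.0225, 0.0287]
eef_rot: [0.924, -0.382, -0.002, -0.001]
wrist_force: [-7.4, 3.3, 13.4]
gripper_width: 0.151
```

Emit:
apply_moves --series '[[[0, 0, -1], [0, 0, 0]], [[1, 0, -1], [0, 0, 0]], [[2, 0, -1], [0, 0, 0]], [[2, 0, -1], [0, 0, 0]]]'

```text
t: 40.6
tcp_pos: [0.5159, -0.0228, 0.0287]
eef_rot: [0.924, -0.382, -0.004, -0.001]
wrist_force: [-7.8, 5.9, 8.6]
gripper_width: 0.157
```

```bash
python3 - <<'E'
from h import *
goal(.5477,-.0551,.03,315)
snap("wrist","w34")
E
```

```text
t 40.60 tcp [ 0.5159 -0.0228  0.0287] yaw -44.92 shift [45.3  0.4 -1.6] turn [0.03 0.46 0.08] F [-7.8  5.9  8.6] w 0.157 q6 -2.40
```

View pics/w34.png

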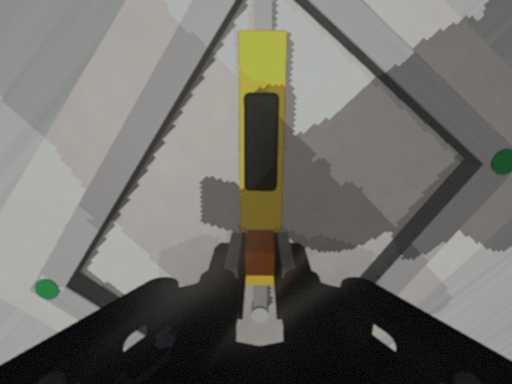

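Emit:
apply_moves --series '[[[0, 0, 0], [0, 0, 0]], [[0, 0, 0], [0, 0, 0]], [[0, 0, 0], [0, 0, 0]], [[0, 0, -40], [0, 0, 0]], [[10, 0, -50], [0, 0, 0]], [[51, 0, -50], [0, 0, 0]], [[51, 0, -50], [0, 0, 0]], [[51, 0, -20], [0, 0, 0]], [[51, 0, 2], [0, 0, 0]], [[51, 0, 2], [0, 0, 0]], [[51, 0, 2], [0, 0, 0]]]' --fingers -0.2

```text
t: 41.75
tcp_pos: [0.5548, -0.0608, 0.0269]
eef_rot: [0.924, -0.382, -0.001, 0.0]
wrist_force: [0.9, 0.7, 0.2]
gripper_width: 0.602
```

Emit:
apply_moves --series '[[[0, 0, 0], [0, 0, 0]], [[0, 0, 0], [0, 0, 0]], [[0, 0, 0], [0, 0, 0]], [[0, 0, 0], [0, 0, 0]], [[0, 0, 0], [0, 0, 0]], [[0, 0, 0], [0, 0, 0]], [[-2, 0, -1], [0, 0, 0]], [[-4, 0, -10], [0, 0, 0]], [[-4, 0, -50], [0, 0, 0]], [[-4, 0, -90], [0, 0, 0]], [[-4, 0, -90], [0, 0, 0]]]' --fingers 1 --grip_force 80

```text
t: 42.85
tcp_pos: [0.5567, -0.0582, 0.1228]
eef_rot: [0.924, -0.382, 0.005, -0.002]
wrist_force: [1.8, -0.9, -3.0]
gripper_width: 0.135
```

```bash
python3 - <<'E'
from h import *
goal(.33,-.30,.12,215)
snap("wrist","w35")
snap("top","t5")
E
```

```text
t 42.85 tcp [ 0.5567 -0.0582  0.1228] yaw -44.93 shift [ 10.3 331.3   0.6] turn [-6.9000e-01  1.0000e-02  1.0007e+02] F [ 1.8 -0.9 -3. ] w 0.135 q6 -2.46
```

View pics/w35.png

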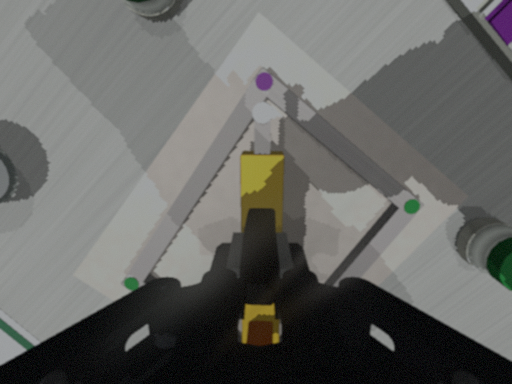

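View pics/t5.png

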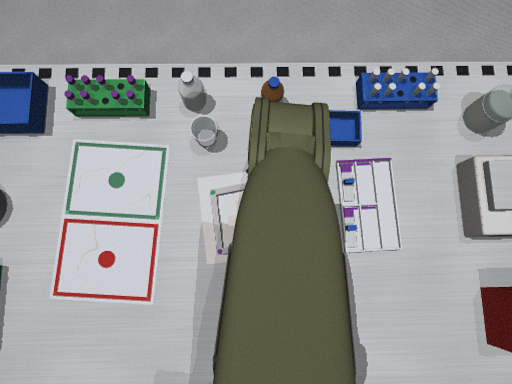

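```bash
python3 - <<'E'
from h import *
goal(.32,-.32,.12,270)
E
```

```text
t 42.95 tcp [ 0.5531 -0.0579  0.1181] yaw -44.94 shift [ 20.1 350.2  -2.5] turn [-0.13 -0.05 45.06] F [-0.5  0.3 -3.7] w 0.135 q6 -2.46
```

Emit:
apply_moves --series '[[[20, 350, -2], [0, 0, 45]], [[20, 350, -2], [0, 0, 45]], [[20, 350, -2], [0, 0, 45]], [[20, 350, -2], [0, 0, 45]], [[20, 350, -2], [0, 0, 45]], [[20, 350, -2], [0, 0, 45]], [[20, 350, -2], [0, 0, 45]], [[20, 350, -2], [0, 0, 45]], [[20, 350, -2], [0, 0, 45]], [[20, 350, -2], [0, 0, 45]], [[20, 350, -2], [0, 0, 45]], [[20, 350, -2], [0, 0, 45]]]'

```text
t: 44.15
tcp_pos: [0.3201, -0.3187, 0.1188]
eef_rot: [0.708, -0.706, -0.0, -0.0]
wrist_force: [0.1, -0.4, -4.0]
gripper_width: 0.14
```

Emit:
apply_moves --series '[[[0, 0, 40], [0, 0, 0]], [[0, 0, 70], [0, 0, 0]], [[0, 0, 84], [0, 0, 0]], [[0, 0, 89], [0, 0, 0]], [[0, 0, 90], [0, 0, 0]], [[0, 0, 91], [0, 0, 0]], [[0, 0, 91], [0, 0, 0]]]'

```text
t: 44.85
tcp_pos: [0.3203, -0.3206, 0.0289]
eef_rot: [0.707, -0.707, 0.001, 0.0]
wrist_force: [-0.2, -0.2, -3.1]
gripper_width: 0.137
```

```bash
python3 - <<'E'
from h import *
goal(.32,-.32,.12,270)
snap("wrist","w36")
E
```

```text
t 44.85 tcp [ 0.3203 -0.3206  0.0289] yaw -89.94 shift [ -0.4   0.1 -91.1] turn [-0.09 -0.1   0.06] F [-0.2 -0.2 -3.1] w 0.137 q6 -2.36
```

View pics/w36.png

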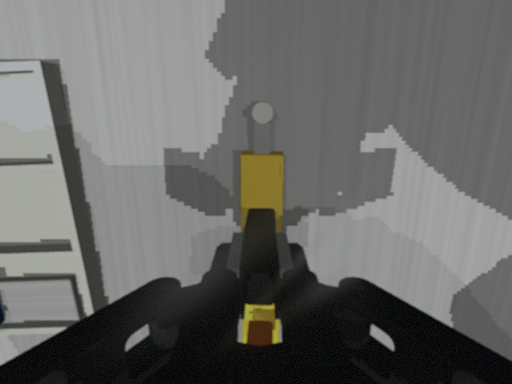

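Emit:
apply_moves --series '[[[0, 0, 1], [0, 0, 0]], [[0, 0, 2], [0, 0, 0]], [[0, 0, 2], [0, 0, 0]]]'

```text
t: 45.2
tcp_pos: [0.32, -0.3206, 0.0283]
eef_rot: [0.707, -0.707, 0.001, -0.0]
wrist_force: [-2.2, 2.2, 15.7]
gripper_width: 0.139
```

Emit:
apply_moves --series '[[[0, 0, 0], [0, 0, 0]], [[0, 0, 0], [0, 0, 0]], [[0, 0, 0], [0, 0, 0]], [[0, 0, -40], [0, 0, 0]], [[0, 0, -80], [0, 0, 0]], [[0, 0, -120], [0, 0, 0]], [[0, 0, -120], [0, 0, 0]]]' --fingers -0.2

```text
t: 45.9
tcp_pos: [0.3223, -0.3229, 0.1511]
eef_rot: [0.707, -0.707, 0.005, -0.0]
wrist_force: [0.6, 0.1, -0.5]
gripper_width: 0.6
```

```bash
python3 - <<'E'
from h import *
goal(.54,.02,.15,186)
snap("wrist","w37")
E
```

```text
t 45.90 tcp [ 0.3223 -0.3229  0.1511] yaw -89.96 shift [-3.428e+02 -2.179e+02  2.000e-01] turn [-6.600e-01 -3.000e-02  8.404e+01] F [ 0.6  0.1 -0.5] w 0.600 q6 -2.36
```

View pics/w37.png

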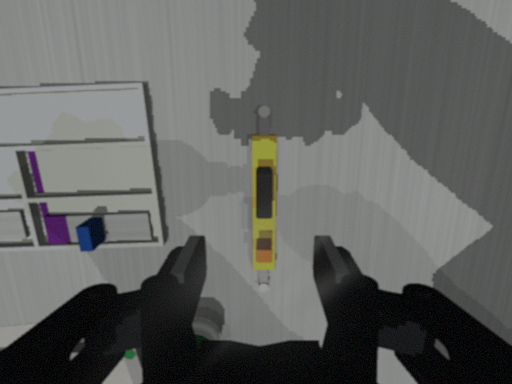

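Emit:
apply_moves --series '[[[-343, -218, -40], [0, 0, 84]], [[-343, -218, -40], [0, 0, 84]], [[-343, -218, -40], [0, 0, 84]], [[-343, -218, -40], [0, 0, 84]], [[-343, -218, -40], [0, 0, 84]], [[-343, -218, -40], [0, 0, 84]], [[-343, -218, -40], [0, 0, 84]], [[-343, -218, -40], [0, 0, 84]], [[-343, -218, -40], [0, 0, 84]], [[-343, -218, -40], [0, 0, 84]], [[-343, -218, -40], [0, 0, 84]], [[-343, -218, -40], [0, 0, 84]]]'

```text
t: 47.15
tcp_pos: [0.5364, 0.0241, 0.1842]
eef_rot: [-0.054, 0.999, -0.0, -0.002]
wrist_force: [0.2, -0.4, 0.4]
gripper_width: 0.597
```

```bash
python3 - <<'E'
from h import *
goal(.503,.075,.1,186)
snap("wrist","w38")
snap("top","t6",(40,130,320,310),2.8)
E
```

```text
t 47.15 tcp [0.5364 0.0241 0.1842] yaw -173.85 shift [27.5 54.2 84.3] turn [ 0.01 -0.18  0.15] F [ 0.2 -0.4  0.4] w 0.597 q6 -0.06
```

View pics/w38.png

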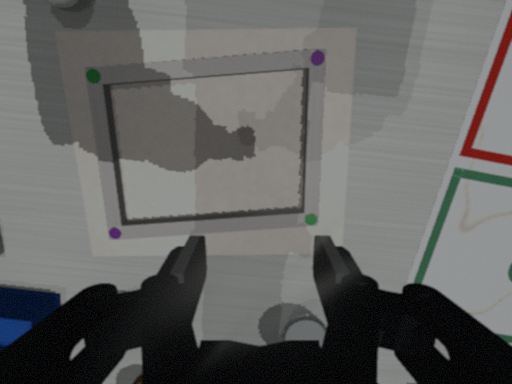

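View pics/t6.png

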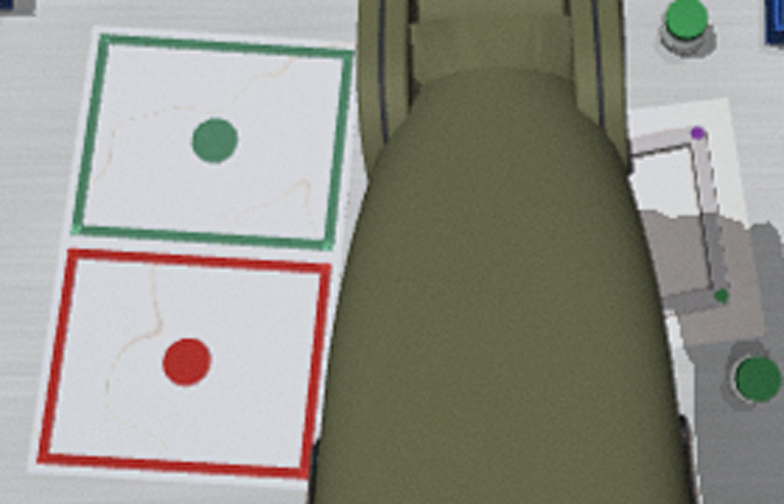

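```bash
python3 - <<'E'
from h import *
st=r.read_state()
G2,P2,G1,P1=p2w("wrist",[(93,75),(318,58),(311,219),(115,233)],.016,st)[:,:2]
print(G2,P2,G1,P1,"c",(G1+G2)/2,(P1+P2)/2)
a=lambda e:np.degrees(np.arctan2(e[1],e[0]))
print("u",a(G1-P2),a(P1-G2),"v",a(P2-G2),a(G1-P1),"barmid",(G1+P2)/2)
m=(G1+P2)/2
goal(m[0],m[1],.006,180+a(G1-P2))
E
```

```text
[ 0.45975236 -0.13666066] [0.42309246 0.06635086] [0.5774145  0.08368052] [ 0.61517978 -0.11890083] c [ 0.51858343 -0.02649007] [ 0.51913612 -0.02627498]
u 6.407210054685188 6.518599346961514 v 100.2361793615633 100.55988373525908 barmid [0.50025348 0.07501569]
t 47.25 tcp [0.5361 0.0232 0.1847] yaw -173.80 shift [ 29.5  55.4 178.8] turn [ 0.01 -0.16 -0.2 ] F [-0.   0.3  0.1] w 0.599 q6 -0.07
```

Emit:
apply_moves --series '[[[20, 40, 40], [0, 0, 0]], [[29.5, 55.4, 90], [0, 0, 0]], [[29.5, 55.4, 140], [0, 0, 0]], [[29.5, 55.4, 165], [0, 0, 0]], [[29.5, 55.4, 178], [0, 0, 0]], [[29.5, 55.4, 178], [0, 0, 0]], [[29.5, 55.4, 178], [0, 0, 0]]]'

```text
t: 47.95
tcp_pos: [0.5018, 0.0748, 0.0082]
eef_rot: [-0.053, 0.999, -0.0, -0.0]
wrist_force: [0.6, -0.4, -0.1]
gripper_width: 0.601
```

Emit:
apply_moves --series '[[[0, 0, 0], [0, 0, 0]], [[0, 0, 0], [0, 0, 0]], [[0, 0, 0], [0, 0, 0]], [[0, 0, 0], [0, 0, 0]], [[0, 0, 0], [0, 0, 0]], [[0, 0, 0], [0, 0, 0]], [[0, 0, 0], [0, 0, 0]]]' --fingers 1 --grip_force 80

```text
t: 48.65
tcp_pos: [0.5033, 0.0746, 0.0097]
eef_rot: [-0.053, 0.999, -0.001, 0.002]
wrist_force: [-0.6, -2.2, 5.9]
gripper_width: 0.144
```

```bash
python3 - <<'E'
from h import *
goal(.503,.075,.1,186)
snap("wrist","w39")
E
```

```text
t 48.65 tcp [0.5033 0.0746 0.0097] yaw -173.96 shift [ -0.    0.3 -90.3] turn [-0.1   0.17  0.04] F [-0.6 -2.2  5.9] w 0.144 q6 0.04
```

View pics/w39.png

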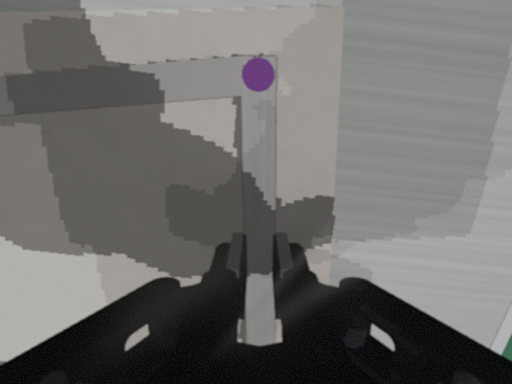

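Emit:
apply_moves --series '[[[0, 4, 0], [0, 0, 0]], [[1, 12, 0], [0, 0, 0.3]], [[2, 23, 0], [0, 0, 0.7]], [[4, 35, 0], [0, 0, 1.1]], [[5, 47, 0], [0, 0, 1.5]], [[7, 59, 0], [0, 0, 1.9]], [[8, 71, 0], [0, 0, 2.3]], [[10, 83, 0], [0, 0, 2.7]], [[11, 95, 0], [0, 0, 3.1]], [[13, 107, 0], [0, 0, 3.5]], [[14, 117, 0], [0, 0, 3.8]], [[15, 122, 0], [0, 0, 4]]]'

```text
t: 49.9
tcp_pos: [0.4763, 0.1942, 0.0097]
eef_rot: [-0.018, 1.0, -0.002, 0.003]
wrist_force: [1.8, -6.8, 5.8]
gripper_width: 0.138
```

```bash
python3 - <<'E'
from h import *
goal(.417,.4575,.009,173.2)
snap("wrist","w40")
snap("scene","s6")
E
```

```text
t 49.90 tcp [0.4763 0.1942 0.0097] yaw -177.96 shift [ 49.9 265.3  -0.5] turn [-0.19  0.31  8.84] F [ 1.8 -6.8  5.8] w 0.138 q6 0.35
```

View pics/w40.png

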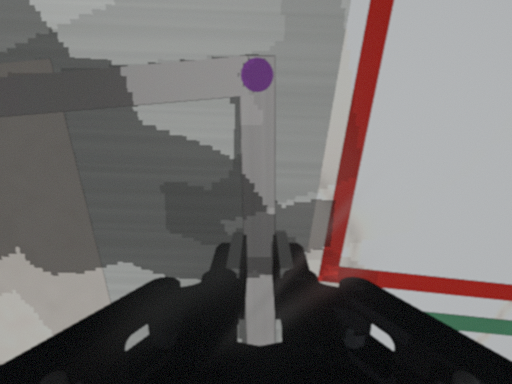

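View pics/s6.png

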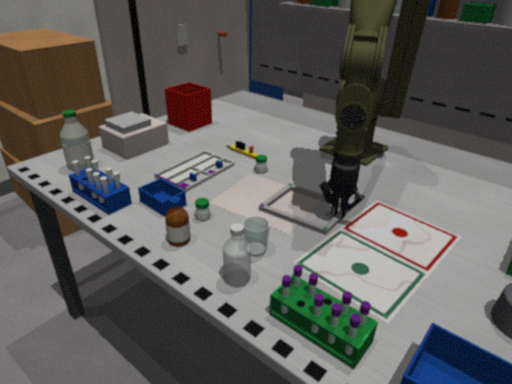

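Emit:
apply_moves --series '[[[1, 5, 0], [0, 0, 0.2]], [[3, 14, 0], [0, 0, 0.5]], [[5, 26, 0], [0, 0, 0.9]], [[7, 38, 0], [0, 0, 1.3]], [[9, 50, 0], [0, 0, 1.7]], [[12, 62, 0], [0, 0, 2.1]], [[14, 74, 0], [0, 0, 2.5]], [[16, 86, 0], [0, 0, 2.9]], [[19, 98, 0], [0, 0, 3.3]], [[21, 110, 0], [0, 0, 3.7]], [[23, 120, 0], [0, 0, 4]], [[24, 126, 0], [0, 0, 4.2]]]'

```text
t: 51.2
tcp_pos: [0.4473, 0.3188, 0.0097]
eef_rot: [0.019, 1.0, -0.002, 0.002]
wrist_force: [1.8, -8.6, 7.7]
gripper_width: 0.142
```

```bash
python3 - <<'E'
from h import *
goal(.417,.4575,.009,173.2)
E
```

```text
t 51.20 tcp [0.4473 0.3188 0.0097] yaw 177.84 shift [ 35.5 137.4   0. ] turn [-0.2   0.27  4.64] F [ 1.8 -8.6  7.7] w 0.142 q6 0.66
```

Emit:
apply_moves --series '[[[1, 5, 0], [0, 0, 0.2]], [[4, 16, 0], [0, 0, 0.6]], [[7, 28, 0], [0, 0, 1.0]], [[10, 40, 0], [0, 0, 1.4]], [[14, 53, 0], [0, 0, 1.9]], [[17, 66, 0], [0, 0, 2.3]], [[20, 79, 0], [0, 0, 2.8]], [[24, 92, 0], [0, 0, 3.2]], [[27, 105, 0], [0, 0, 3.7]], [[30, 117, 0], [0, 0, 4.1]], [[33, 127, 0], [0, 0, 4.4]], [[34, 133, 0], [0, 0, 4.6]]]'

```text
t: 52.4
tcp_pos: [0.4178, 0.4528, 0.0097]
eef_rot: [0.059, 0.998, -0.002, 0.002]
wrist_force: [1.2, -8.6, 10.1]
gripper_width: 0.142
```

```bash
python3 - <<'E'
from h import *
goal(.417,.4575,.009,173.2)
snap("top","t7",(40,130,240,310),3.3)
E
```

```text
t 52.40 tcp [0.4178 0.4528 0.0097] yaw 173.25 shift [1.4 4.6 0.7] turn [-0.19  0.22  0.05] F [ 1.2 -8.6 10.1] w 0.142 q6 0.95
```

View pics/t7.png

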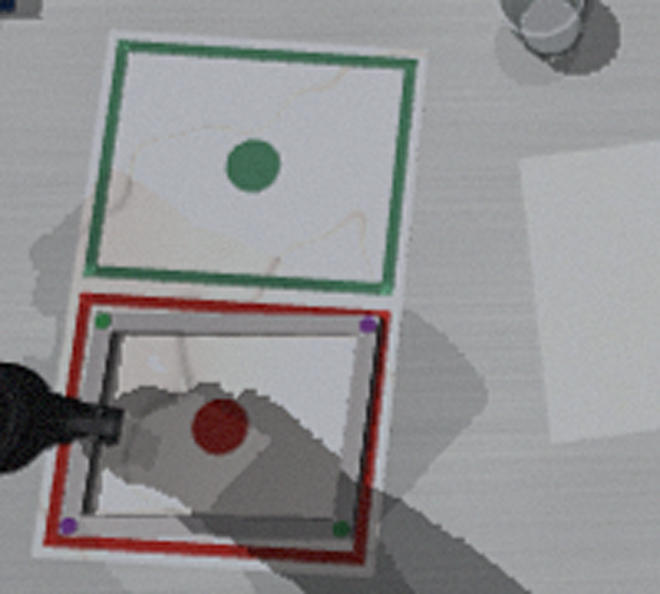

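```bash
python3 - <<'E'
from h import *
g=lambda L,z:p2w("top",np.array(L)/3.3+[40,130],z)[:,:2]
a=lambda e:np.degrees(np.arctan2(e[1],e[0]))
G1,P1,G2,P2=g([(103,321),(368,326),(342,528),(68,526)],.016)
c=(G1+P1+G2+P2)/4;print("c",c,"u",a(G1-P2),a(P1-G2),"v",a(G1-P1),a(P2-G2))
w=g([(82,292),(390,311),(44,548),(364,566)],0);print("bay",w.mean(0),g([(220,427)],0),"disc2")
t=np.array([.4098,.3556]);e=t-c;b=np.radians(173.25);print("err",e*1000,"tool",[1000*(e@[np.cos(b),np.sin(b)]),1000*(e@[np.sin(b),-np.cos(b)])])
E
```

```text
c [0.41216365 0.34973975] u -5.989885999062896 -5.706577734892212 v 87.92512695349447 88.40717400641405
bay [0.4098083  0.35545096] [[0.4098385  0.35583811]] disc2
err [-2.36364703  5.86024569] tool [np.float64(3.036061336876883), np.float64(5.541808224099302)]
```

Emit:
apply_moves --series '[[[0.6, 1.5, 0], [0, 0, 0.2]], [[1.2, 3, 0], [0, 0, 0.4]], [[1.7, 4.5, 0], [0, 0, 0.5]], [[2, 5.6, 0], [0, 0, 0.6]], [[2, 5.6, 0], [0, 0, 0.6]]]'

```text
t: 52.95
tcp_pos: [0.4169, 0.4581, 0.0098]
eef_rot: [0.064, 0.998, -0.002, 0.002]
wrist_force: [1.9, -6.2, 7.5]
gripper_width: 0.141
```

Emit:
apply_moves --series '[[[0, 0, 0], [0, 0, 0]], [[0, 0, 0], [0, 0, 0]], [[0, 0, 0], [0, 0, 0]], [[0, 0, -40], [0, 0, 0]], [[0, 0, -80], [0, 0, 0]], [[0, -40, -120], [0, 0, 0]], [[0, -80, -160], [0, 0, 0]], [[-20, -100, -180], [0, 0, 0]], [[-20, -100, -180], [0, 0, 0]], [[-20, -100, -180], [0, 0, 0]]]' --fingers -0.2

```text
t: 53.95
tcp_pos: [0.4231, 0.3586, 0.189]
eef_rot: [0.065, 0.998, 0.001, 0.001]
wrist_force: [1.5, -0.0, -0.3]
gripper_width: 0.597
```

```bash
python3 - <<'E'
from h import *
goal(.32,-.32,.12,182)
snap("wrist","w41")
snap("top","t8",(40,130,240,310),3.3)
E
```

```text
t 53.95 tcp [0.4231 0.3586 0.189 ] yaw 172.57 shift [  14.5 -686.4   67.3] turn [ 0.14  0.08 -9.43] F [ 1.5 -0.  -0.3] w 0.597 q6 0.83
```

View pics/w41.png

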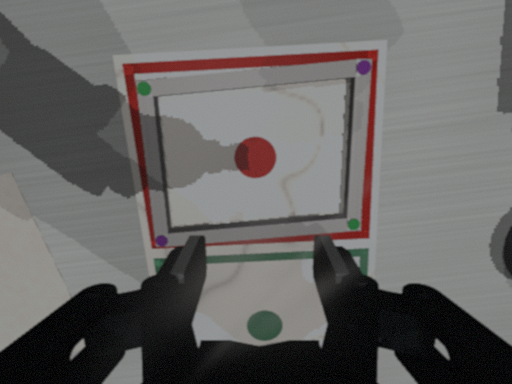

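View pics/t8.png

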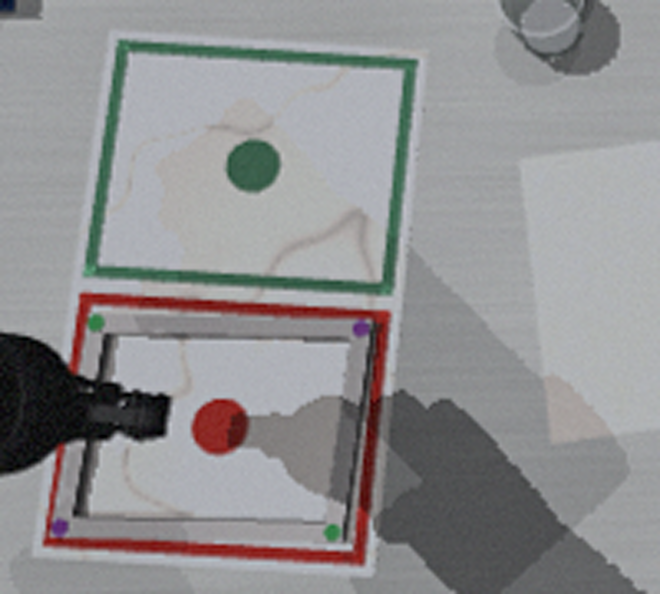

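```bash
python3 - <<'E'
from h import *
g=lambda L,z:p2w("top",np.array(L)/3.3+[40,130],z)[:,:2]
a=lambda e:np.degrees(np.arctan2(e[1],e[0]))
def rep(G1,P1,G2,P2,b): print("c",(G1+P1+G2+P2)/4,"u",a(G1-P2),a(P1-G2),"v",a(G1-P1),a(P2-G2),"bay",b)
rep(*g([(96,323),(361,328),(333,532),(60,527)],.016),g([(220,427)],0))
st=r.read_state()
f=lambda L,z:p2w("wrist",L,z,st)[:,:2]
rep(*f([(353,224),(161,240),(144,89),(364,67)],.016),f([(255.5,157)],0))
w=f([(123,66),(378,51),(370,237),(152,247)],0);print(w.mean(0),w)
E
```

```text
c [0.41057637 0.3555691 ] u -6.261132125214967 -6.137785265795182 v 87.9233525009789 87.78868923100258 bay [[0.4098385  0.35583811]]
c [0.4076432  0.35769631] u -6.456306260809623 -6.23768968572945 v 87.81498433093648 88.05694394958216 bay [[0.40722587 0.35831653]]
[0.40779656 0.35826227] [[0.30318106 0.24311469]
 [0.32114705 0.48740999]
 [0.51296335 0.47350587]
 [0.4938948  0.22901854]]
```

Emit:
apply_moves --series '[[[14, -686, 38], [0, 0, -97.4]], [[14, -686, 38], [0, 0, -97.4]], [[14, -686, 38], [0, 0, -97.4]], [[14, -686, 38], [0, 0, -97.4]], [[14, -686, 38], [0, 0, -97.4]], [[14, -686, 38], [0, 0, -97.4]], [[14, -686, 38], [0, 0, -97.4]], [[14, -686, 38], [0, 0, -97.4]], [[14, -686, 38], [0, 0, -97.4]], [[14, -686, 38], [0, 0, -97.4]], [[14, -686, 38], [0, 0, -97.4]], [[14, -686, 38], [0, 0, -97.4]]]'

```text
t: 55.25
tcp_pos: [0.349, -0.1472, 0.1586]
eef_rot: [-0.648, 0.762, 0.001, -0.0]
wrist_force: [0.2, 0.1, -0.0]
gripper_width: 0.596
```

```bash
python3 - <<'E'
from h import *
goal(.32,-.32,.15,270)
E
```

```text
t 55.25 tcp [ 0.349  -0.1472  0.1586] yaw -99.23 shift [175.2   0.9   8.5] turn [ 0.12  0.07 -9.23] F [ 0.2  0.1 -0. ] w 0.596 q6 -1.81
```

Emit:
apply_moves --series '[[[175, 1, 8], [0, 0, -9.2]], [[175, 1, 8], [0, 0, -9.2]], [[175, 1, 8], [0, 0, -9.2]], [[175, 1, 8], [0, 0, -9.2]], [[175, 1, 8], [0, 0, -9.2]], [[175, 1, 8], [0, 0, -9.2]]]'

```text
t: 55.85
tcp_pos: [0.3191, -0.3185, 0.1504]
eef_rot: [-0.704, 0.71, 0.002, 0.0]
wrist_force: [0.5, -0.3, -0.3]
gripper_width: 0.602
```

```bash
python3 - <<'E'
from h import *
goal(.32,-.32,.025,270)
snap("wrist","w42")
E
```

```text
t 55.85 tcp [ 0.3191 -0.3185  0.1504] yaw -90.44 shift [  1.9  -1.1 125.4] turn [ 0.12  0.18 -0.44] F [ 0.5 -0.3 -0.3] w 0.602 q6 -2.35
```

View pics/w42.png

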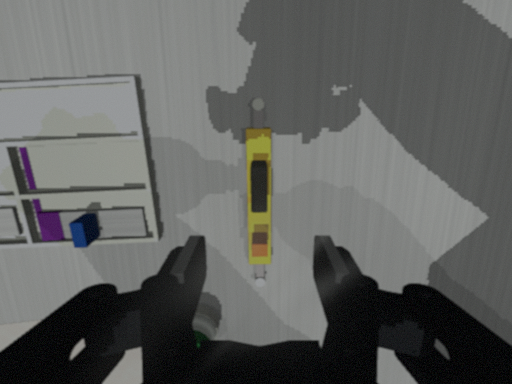

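```bash
python3 - <<'E'
from h import *
st=r.read_state();Rt=Ro.from_quat(st["eef_rot"])
f=lambda L,z:(Rt.inv().apply(p2w("wrist",L,z,st)-st["tcp_pos"])*1000).round(1)
print(f([(258.5,128),(260,264)],.014),"foot/tip",f([(258,104),(260,282)],.013))
goal(.32,-.32,.025,270)
E
```

```text
[[ 45.5  -0.3 136.5]
 [-84.9   1.1 136.9]] foot/tip [[  65.3   -0.7  137.4]
 [-105.4    1.1  138. ]]
t 55.90 tcp [ 0.3192 -0.3177  0.1506] yaw -90.37 shift [  2.6  -1.1 125.6] turn [ 0.11  0.17 -0.37] F [-0.   0.7  0.1] w 0.600 q6 -2.35
```

Emit:
apply_moves --series '[[[-2, 0, 50], [0, 0, 0]], [[-2, 0, 95], [0, 0, 0]], [[-2, 0, 120], [0, 0, 0]], [[-2, 0, 127], [0, 0, 0]], [[-2, 0, 127], [0, 0, 0]]]'

```text
t: 56.4
tcp_pos: [0.3191, -0.3152, 0.0243]
eef_rot: [-0.705, 0.709, 0.002, 0.0]
wrist_force: [-0.6, -0.6, 1.5]
gripper_width: 0.599
```

Emit:
apply_moves --series '[[[0, 0, 0], [0, 0, 0]], [[0, 0, 0], [0, 0, 0]], [[0, 0, 0], [0, 0, 0]], [[0, 0, 0], [0, 0, 0]], [[0, 0, 0], [0, 0, 0]], [[0, 0, 0], [0, 0, 0]], [[0, 0, -10], [0, 0, 0]], [[0, 0, -50], [0, 0, 0]], [[0, 0, -100], [0, 0, 0]], [[0, 0, -100], [0, 0, 0]], [[0, 0, -100], [0, 0, 0]]]' --fingers 1 --grip_force 90

```text
t: 57.5
tcp_pos: [0.3202, -0.3181, 0.1266]
eef_rot: [-0.704, 0.71, -0.002, -0.0]
wrist_force: [-0.2, -0.6, -3.2]
gripper_width: 0.137
```

```bash
python3 - <<'E'
from h import *
# lane centre in world; want rule centre there. 
a=np.radians(2.2);Rm=np.array([[np.cos(a),-np.sin(a)],[np.sin(a),np.cos(a)]])
h=np.array([.541,-.328])+Rm@[-.018,-.048];print(h)
goal(h[0],h[1],.12,182.2)
snap("wrist","w43")
E
```

```text
[ 0.52485588 -0.3766556 ]
t 57.50 tcp [ 0.3202 -0.3181  0.1266] yaw -90.42 shift [  57.  -205.     7.4] turn [-2.500e-01 -1.000e-02  8.738e+01] F [-0.2 -0.6 -3.2] w 0.137 q6 -2.35
```

View pics/w43.png

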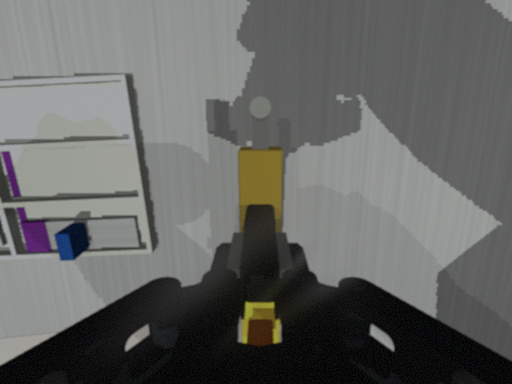

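Emit:
apply_moves --series '[[[57, -205, 7], [0, 0, 87.4]], [[57, -205, 7], [0, 0, 87.4]], [[57, -205, 7], [0, 0, 87.4]], [[57, -205, 7], [0, 0, 87.4]], [[57, -205, 7], [0, 0, 87.4]], [[57, -205, 7], [0, 0, 87.4]], [[57, -205, 7], [0, 0, 87.4]], [[57, -205, 7], [0, 0, 87.4]], [[57, -205, 7], [0, 0, 87.4]], [[57, -205, 7], [0, 0, 87.4]], [[57, -205, 7], [0, 0, 87.4]], [[57, -205, 7], [0, 0, 87.4]]]'

```text
t: 58.75
tcp_pos: [0.5228, -0.3748, 0.1159]
eef_rot: [-0.02, 1.0, 0.001, -0.002]
wrist_force: [0.1, -0.5, -3.0]
gripper_width: 0.136
```

```bash
python3 - <<'E'
from h import *
goal(.525,-.3767,.06,182.2)
snap("wrist","w44")
E
```

```text
t 58.75 tcp [ 0.5228 -0.3748  0.1159] yaw -177.68 shift [-2.3 -2.1 55.9] turn [ 0.14 -0.18  0.12] F [ 0.1 -0.5 -3. ] w 0.136 q6 -0.66
```

View pics/w44.png

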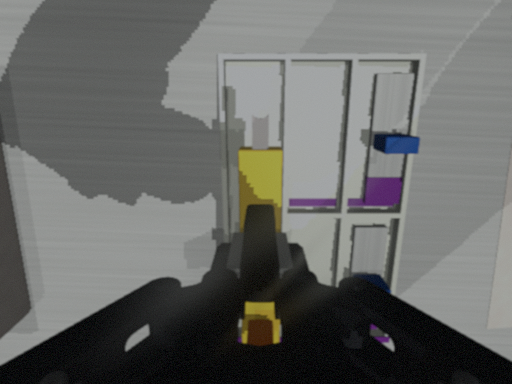

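```bash
python3 - <<'E'
from h import *
st=r.read_state();Rt=Ro.from_quat(st["eef_rot"])
f=lambda L,z:(Rt.inv().apply(p2w("wrist",L,z,st)-st["tcp_pos"])*1000).round(1)
print(f([(225,62),(283,62),(227,200),(284,200)],.0155),f([(217,57),(422,55)],.0155))
E
```

```text
[[ 96.7 -22.5 101.1]
 [ 96.7  18.8 101.2]
 [ -6.  -23.9 100.8]
 [ -6.1  21.7 100.9]] [[100.  -28.  101.1]
 [101.3 117.1 101.4]]
```

Emit:
apply_moves --series '[[[-2, -2.5, 40], [0, 0, 0]], [[-2, -2.5, 65], [0, 0, 0]], [[-2, -2.5, 78], [0, 0, 0]], [[-2, -2.5, 83], [0, 0, 0]], [[-2, -2.5, 85], [0, 0, 0]], [[-2, -2.5, 86], [0, 0, 0]], [[-2, -2.5, 86], [0, 0, 0]]]'

```text
t: 59.5
tcp_pos: [0.527, -0.3787, 0.0333]
eef_rot: [-0.019, 1.0, -0.001, 0.001]
wrist_force: [0.2, 0.2, -4.0]
gripper_width: 0.133
```

Emit:
apply_moves --series '[[[0, 0, 1], [0, 0, 0]], [[0, 0, 1.5], [0, 0, 0]], [[0, 0, 1.5], [0, 0, 0]]]'

```text
t: 59.8
tcp_pos: [0.5262, -0.3782, 0.0308]
eef_rot: [-0.019, 1.0, -0.0, 0.0]
wrist_force: [0.5, 0.4, -3.2]
gripper_width: 0.135
```

```bash
python3 - <<'E'
from h import *
goal(.525,-.3767,.06,182.2)
snap("wrist","w45")
E
```

```text
t 59.80 tcp [ 0.5262 -0.3782  0.0308] yaw -177.81 shift [  1.1   1.5 -29.2] turn [-0.02  0.02 -0.01] F [ 0.5  0.4 -3.2] w 0.135 q6 -0.66
```

View pics/w45.png

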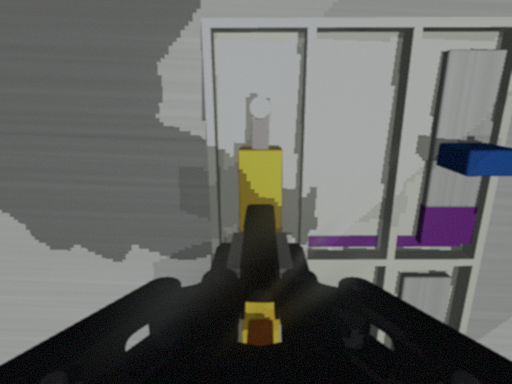

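Well centred in the lane. I lower it until it touches, then release.

Emit:
apply_moves --series '[[[0, 0, 1], [0, 0, 0]], [[0, 0, 2], [0, 0, 0]], [[0, 0, 2], [0, 0, 0]]]'

```text
t: 60.15
tcp_pos: [0.5262, -0.3782, 0.0297]
eef_rot: [-0.019, 1.0, -0.0, 0.0]
wrist_force: [-1.9, 1.9, 4.8]
gripper_width: 0.136
```

Emit:
apply_moves --series '[[[0, 0, 0.7], [0, 0, 0]], [[0, 0, 1], [0, 0, 0]], [[0, 0, 1], [0, 0, 0]]]'

```text
t: 60.45
tcp_pos: [0.5263, -0.3782, 0.0296]
eef_rot: [-0.019, 1.0, -0.0, 0.001]
wrist_force: [-3.0, 2.4, 10.2]
gripper_width: 0.137
```

Emit:
apply_moves --series '[[[0, 0, -1], [0, 0, 0]], [[0, 0, -1], [0, 0, 0]], [[0, 0, -1], [0, 0, 0]], [[0, 0, -1], [0, 0, 0]], [[0, 0, -40], [0, 0, 0]], [[0, 0, -80], [0, 0, 0]], [[-30, 0, -120], [0, 0, 0]], [[-30, 0, -160], [0, 0, 0]], [[-30, 0, -160], [0, 0, 0]], [[-30, 0, -160], [0, 0, 0]]]' --fingers -0.2

```text
t: 61.45
tcp_pos: [0.5569, -0.3774, 0.1885]
eef_rot: [-0.019, 1.0, -0.001, 0.001]
wrist_force: [-0.1, -0.2, -0.5]
gripper_width: 0.6
```

```bash
python3 - <<'E'
from h import *
goal(.35,-.2,.3,180)
snap("wrist","w46")
E
```

```text
t 61.45 tcp [ 0.5569 -0.3774  0.1885] yaw -177.80 shift [ 199.7  185.  -112.2] turn [-0.09  0.12  2.2 ] F [-0.1 -0.2 -0.5] w 0.600 q6 -0.63
```

View pics/w46.png

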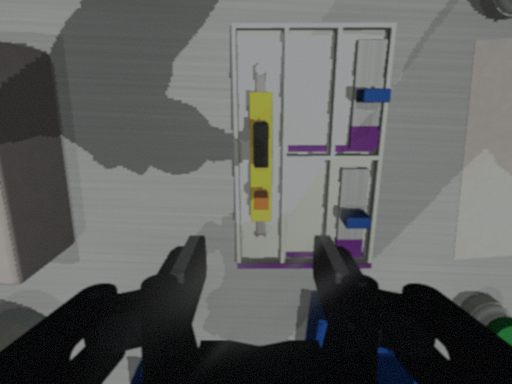

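Emit:
apply_moves --series '[[[50, 0, -60], [0, 0, 0]], [[200, 100, -60], [0, 0, 0]], [[200, 185, -100], [0, 0, 0]], [[200, 185, -100], [0, 0, 0]], [[200, 185, -100], [0, 0, 0]], [[200, 185, -100], [0, 0, 0]], [[200, 185, -100], [0, 0, 0]], [[200, 185, -100], [0, 0, 0]], [[200, 185, -100], [0, 0, 0]]]'

```text
t: 62.4
tcp_pos: [0.3495, -0.2002, 0.2865]
eef_rot: [-0.019, 1.0, 0.0, -0.0]
wrist_force: [0.0, -0.1, -0.3]
gripper_width: 0.598
```

```bash
python3 - <<'E'
from h import *
goal(.35,-.2,.3,180)
snap("top","t9",None,1.5)
snap("top","t10",(320,140,420,260),5)
E
```

```text
t 62.40 tcp [ 0.3495 -0.2002  0.2865] yaw -177.82 shift [ -0.5   0.1 -13.5] turn [ 0.   -0.04  2.18] F [ 0.  -0.1 -0.3] w 0.598 q6 -0.56
```

View pics/t9.png

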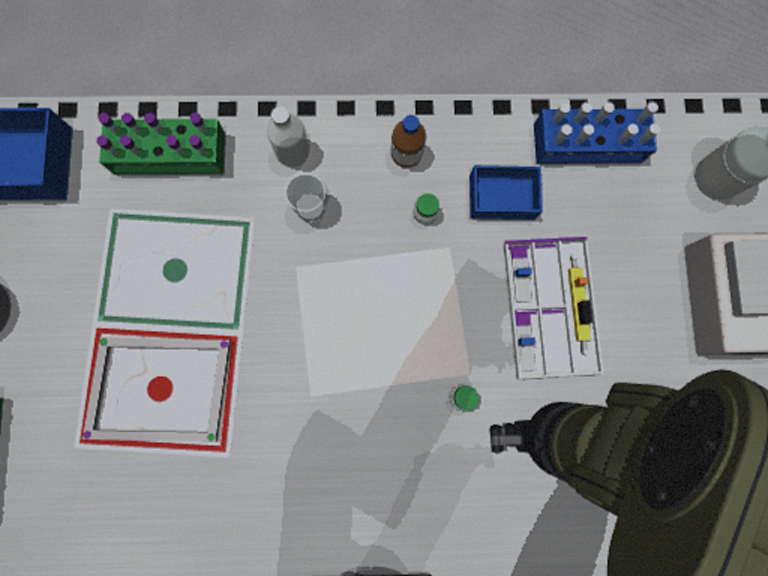

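View pics/t10.png

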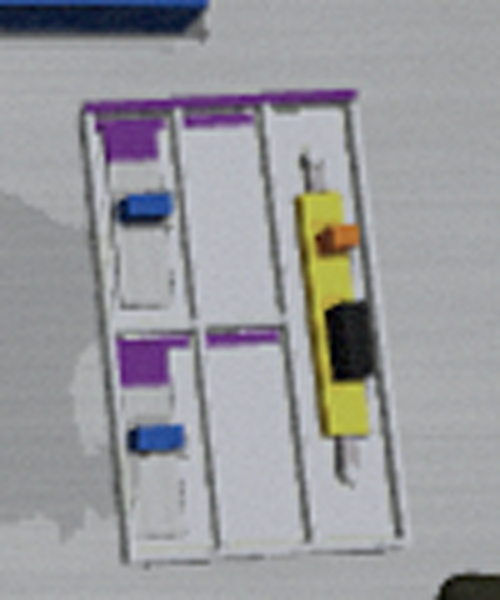

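```bash
python3 - <<'E'
from h import *
print(order.hand_in())
E
```

```text
the job is handed in; nothing more can be done
None
```

The job is done and handed in: both clips are in the tray, the frame measured as racked and is in the red bay, and the rule is back in its lane. It took about 62 s of the 210 s.

- **Clips:** two were present. Each lies flat in its own compartment with its purple end towards the purple-striped rim.
- **Measurement:** the green corners read about 225 mm (slide out about 45 mm) and the purple corners about 240 mm (slide out about 60 mm). The 15 mm difference means the frame is racked, so it belonged in the red bay.
- **Frame:** I slid it gripped by one bar, keeping a slight downward press so it never lifted. The last check put its centre about 1 mm from the bay centre, with its sides square to the bay to within about 0.5° on average.
- **Rule:** I set it down on the worktop while moving the frame, then laid it in the tray's long lane with its slide shut. Before the last lift the slide measured within 1 mm of shut, and I did not measure it again in the lane; it looks shut in the last pictures.
- **Bystanders:** the other lab things look untouched in the final top view.

Two things did not go cleanly. On the green diagonal, my first pull on the slide dragged the whole rule because I was carrying part of its weight; I pushed it back into the corner and repeated the reading. The top and wrist cameras also disagreed by about 2–3 mm in absolute position, but they agreed on where the frame sits relative to the bay.

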